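# Scan the sample boxes in and stow them in the cold drawer

### The arm

A 6-joint arm with a two-finger parallel gripper is mounted at the origin on the work surface. World frame = base frame: x ahead of the robot, y to its left, z up, the work surface at z = 0. Lengths are in m, angles in rad, forces in N, time in s.
With the tool pointing down it reaches from about 0.275 to 0.975 m from the base axis. Payload 8.4 kg.
Tool frame: the origin (TCP) lies on the centre line of the jaws, within the pads' length; the fingertips stand 14 mm ahead of it and the grasp point (between the pads) lies 5 mm behind it; z points along the fingers, y is the direction in which the jaws open and shut (so a half turn about z gives the same grasp; the last joint's range is limited). The gripper opens to 92 mm and grips with 3 to 60 N. Pads are 20 mm wide; open, the fingers measure 128 mm over their backs; the gripper's body (75 mm by 189 mm) begins 69 mm behind the grasp point.
Start: joints at [1.322, 0.353, 1.633, -0, 1.155, -0.002], TCP at [0.153, 0.606, 0.229] pointing down, gripper open.
Joint ranges: [-2.63, 2.63], [-0.92, 2.1], [0.06, 2.66], [-1.3, 4.44], [0, 2.69], [-3.02, 3.02]. Speed limits (rad/s): [2.22, 2.22, 2.79, 3.14, 3.14, 3.14].

### API

Orientations are given as a unit quaternion [w, x, y, z].
In Python, from plant import state, get_image, camera_params, close_job gives the robot as it stands. The module is installed in compiled form; this text tells all that it offers.
- The arm moves only by the tool apply_moves, never from a script. Its argument "increments" is a list of rows, each a list of 5 numbers: the finger opening in cm, from 0 to 9.19, then the shift along the tool's x, y, z in cm, then the turn about the tool's z in degrees. In form: [[gripper, x, y, z, yaw], ...]. A call has 1 to 8 rows; each row shifts and turns the pose as measured when the row begins, along the tool's axes as they then stand; what a row does not reach is not made up. A row lasts 1/12 s, in which the tool goes at most 41.7 mm and 7.16 degrees, less where a joint would pass 70% of its speed; a pose out of reach is approached as far as the arm can. A call with a gripper value outside its range is refused whole. The fingers move at their own pace and stop on an object; "grip_force" is the grip in N (left out, the last holds). Time passes only in rows, so rows that do not move let the fingers close. It gives the time, the measured TCP pose, the force and the opening at its end, in the units of the state.
- state(): the state, without advancing time (a new reading comes with each control period).
- get_image(name): name is "scene" or "top"; returns (picture, depth): 420x560x3 uint8, red, green, blue; 420x560 float32, m along the optical axis (not along the pixel's ray), 0 where there is no reading.
- camera_params(name): a dict with "K" (3x3 intrinsics, pixels), "distortion" ([k1, k2, p1, p2, k3] as OpenCV has them; the pictures are not rectified), "world_from_camera" (4x4, takes a point from camera to world coordinates). Camera axes: x right, y down, z forward; pixel columns grow to the right and rows downward; lengths in m; the calibration is good to about 2 mm. A picture is of the moment at which its call begins. camera_params takes no time and is no camera call.
- close_job(): hands the job in, once; it reports no verdict.
The state is a dict: "clock": time; "q": joint angles; "qd": joint speeds; "tau": joint torques, N m; "eef_pos": TCP position; "tcp_rot": TCP orientation; "force": force on the tool from outside, world axes, zero at the start; "moment": the same for the moment, N m; "gripper_width": finger opening in m.
Only numpy, scipy, OpenCV 4.12 (cv2) and the standard library are available. Lean on these libraries where they do the work, as an engineer would, in place of code of your own. Each camera call takes 0.05 s, during which the arm holds its last target. There are 200 camera calls.

### The job

Put every sample box on the label reader's narrow raised ledge, lying flat, and let go of it; with all of them there, slide the reader's orange spring-loaded knob all the way to its end and let go, so that it snaps back home by itself. Only after that pull the cold drawer out to its stop, lay all the boxes inside flat on its floor, and push the drawer fully shut. Leave the other things on the bench where they are.

Things in the scene. Friction and masses are not known exactly. Their poses are not given: they have to be found in the camera images.
- box_green: Sample box, a closed white plastic case with a light green lid, 60 x 42 x 30 mm (its x, y, z), about 90 g. Origin: the middle of the box; z points out through the lid, x along its 60 mm length. Lying flat (on its 60 x 42 mm face or on its lid, both will do) its origin is 15 mm above what it rests on. It may be absent. It starts lying lid up on the table between the drawer unit and the reader.
- box_pink: Sample box, a closed white plastic case with a pink lid, 60 x 42 x 30 mm (its x, y, z), about 90 g. Origin: the middle of the box; z points out through the lid, x along its 60 mm length. Lying flat (on its 60 x 42 mm face or on its lid, both will do) its origin is 15 mm above what it rests on. It may be absent. It starts lying lid up on the table between the drawer unit and the reader.
- box_blue: Sample box, a closed white plastic case with a dark blue lid, 60 x 42 x 30 mm (its x, y, z), about 90 g. Origin: the middle of the box; z points out through the lid, x along its 60 mm length. Lying flat (on its 60 x 42 mm face or on its lid, both will do) its origin is 15 mm above what it rests on. It may be absent. It starts lying lid up on the table between the drawer unit and the reader.
- reader: Label reader, fixed to the bench, to the left or right of the middle. Origin on the bench; its x axis points away from the robot, y to the robot's left at zero yaw, z up. A bare aluminium ledge bar (34 mm deep in x, 300 mm long in y, top 30 mm above the bench) has its centre line at x = -170 mm; 25 mm behind the ledge begins the white housing (x -128 to -10 mm, 300 mm wide, 45 mm high), and behind it a grey console (x -10 to 80 mm, 90 mm high).
- ledge_top (a point): Middle of the ledge's top face (30 mm above the bench); axes as the reader's: the ledge runs 150 mm either way along y and 17 mm either way along x, so a box laid with its 60 mm length along x overhangs it on both sides. Three boxes fit side by side, up to 100 mm apart.
- slide_knob: Orange knob of the reader's spring slide, 24 x 20 x 32 mm (x, y, z), on top of the white housing. Origin: centre of its underside, about 49.5 mm above the bench; axes as the reader's. It slides along the reader's +y; the yellow mark lies at the far end of its track.
- scan_slide (a joint): Travel of the spring slide (m): 0 at home, 0.060 at the end of its track, growing towards the reader's +y. A spring (about 2.5 N at home, 8.5 N at the end) drives it back to 0 in about 0.3 s, slightly damped, as soon as it is let go.
- unit: Cold drawer unit, fixed to the bench on the other side from the reader: white case 220 x 300 x 100 mm (x, y, z) with one grey-fronted drawer. Origin: centre of its underside; x points away from the robot, the drawer front faces -x and opens to -x. A fixed card box of vials, 54 mm high, stands on the rear half of its top.
- unit_drawer0_handle (a point): Middle of the drawer's steel bar handle: a round bar about 10 mm thick and 120 mm long along the unit's y, 35 mm in front of the drawer front, about 62 mm above the bench; axes as the unit's. It moves with the drawer and can be gripped from above.
- drawer_floor (a point): Centre of the drawer's inner floor (22 mm above the bench); axes as the unit's. It moves with the drawer. The inside is 175 mm long in x and 258 mm wide in y, with walls 56 mm high (front 65 mm). With the drawer at its stop the part from x = -87 to about +55 mm is open from above; the rest stays under the unit's top, 66 mm above the drawer's floor.
- unit_drawer0 (a joint): How far the drawer is out (m): 0 shut, 0.1496 at its stop. It runs with light friction (about 1 N) and stays where it is left. It may start slightly ajar.
- tub: Bystander: frosted tub with a blue lid, 84 mm across, 64 mm high; origin at the centre of its underside.
- vial1: Bystander: pink vial with a green cap, 24 mm across, 48 mm high, standing; origin at the centre of its underside.
- vial2: Bystander: another pink vial with a green cap, the same size.
- marker: Bystander: black marker with a red cap, about 125 mm long, 12 mm thick, lying.

How it is judged:
On the way, in this order (a step that is already met when the one before it is completed fails the run):
1. every sample box rests on the ledge, lying flat and let go (x of box_green in the frame of ledge_top between -0.018 and 0.018 m and y of box_green in the frame of ledge_top between -0.15 and 0.15 m and z of box_green in the frame of ledge_top between 0.01 and 0.022 m and (angle between box_green's own z axis and vertical below 0.12 rad or angle between box_green's own z axis and vertical above 3.02 rad) and contact force between each of box_green, box_pink, box_blue and the fingers below 0.2 N and linear speed of each of box_green, box_pink, box_blue below 0.03 m/s and x of box_pink in the frame of ledge_top between -0.018 and 0.018 m and y of box_pink in the frame of ledge_top between -0.15 and 0.15 m and z of box_pink in the frame of ledge_top between 0.01 and 0.022 m and (angle between box_pink's own z axis and vertical below 0.12 rad or angle between box_pink's own z axis and vertical above 3.02 rad) and x of box_blue in the frame of ledge_top between -0.018 and 0.018 m and y of box_blue in the frame of ledge_top between -0.15 and 0.15 m and z of box_blue in the frame of ledge_top between 0.01 and 0.022 m and (angle between box_blue's own z axis and vertical below 0.12 rad or angle between box_blue's own z axis and vertical above 3.02 rad)), for 0.2 s.
2. the slide is at its end while every box rests on the ledge (all of step 1 and value of joint scan_slide above 0.056 m), for 0.1 s.
3. the slide snaps back by itself, with no finger on the knob (velocity of joint scan_slide below -0.08 m/s and value of joint scan_slide above 0.005 m and contact force between slide_knob and anything else below 0.5 N).
4. the slide is home and nothing touches it (value of joint scan_slide below 0.004 m and contact force between slide_knob and anything else below 0.2 N), for 0.1 s.
5. the drawer is pulled out to its stop (value of joint unit_drawer0 above 0.143 m), for 0.1 s.
6. every sample box lies flat in the drawer and let go (x of box_green in the frame of drawer_floor between -0.09 and 0.09 m and y of box_green in the frame of drawer_floor between -0.13 and 0.13 m and z of box_green in the frame of drawer_floor between 0.01 and 0.024 m and (angle between box_green's own z axis and vertical below 0.15 rad or angle between box_green's own z axis and vertical above 2.99 rad) and contact force between each of box_green, box_pink, box_blue and the fingers below 0.2 N and linear speed of each of box_green, box_pink, box_blue below 0.03 m/s and x of box_pink in the frame of drawer_floor between -0.09 and 0.09 m and y of box_pink in the frame of drawer_floor between -0.13 and 0.13 m and z of box_pink in the frame of drawer_floor between 0.01 and 0.024 m and (angle between box_pink's own z axis and vertical below 0.15 rad or angle between box_pink's own z axis and vertical above 2.99 rad) and x of box_blue in the frame of drawer_floor between -0.09 and 0.09 m and y of box_blue in the frame of drawer_floor between -0.13 and 0.13 m and z of box_blue in the frame of drawer_floor between 0.01 and 0.024 m and (angle between box_blue's own z axis and vertical below 0.15 rad or angle between box_blue's own z axis and vertical above 2.99 rad)), for 0.2 s.
At the end, for the whole second after the job is handed in: Every sample box that is there lies at rest flat on the drawer's floor, either large face up (tilt under 0.15 rad), the drawer is shut to within 6 mm, and the slide is home to within 4 mm (all of step 6 and value of joint unit_drawer0 below 0.006 m and value of joint scan_slide below 0.004 m); the robot touches nothing.
It fails at once if a bystander (tub, vial or marker) is shoved more than 50 mm from its place (distance of any of tub, vial1, vial2, marker from where it was at the start of the episode above 0.05 m).
Of box_green, box_pink, box_blue only 2 to 3 are there at a start; the rules pass over those that are not, and their reading is None.
At some moment in a run one of box_green, box_pink, box_blue may be knocked a few centimetres aside while the robot is not near it.
Once in a run the grip may slacken for a moment while it holds something.
It also fails if it takes over 210 s, if anything falls off the work surface, if the arm or the gripper's body presses on something with over 40 N, if the wrist force passes 120 N, or if a joint passes its speed limit or range.

## Working session

There is one attempt and no reset: what is moved stays moved. The work goes in short steps, Python scripts to look and compute and a tool call to move; the robot and the scene stay as the last step left them, time stands still between calls to the robot, and variables do not carry over. Pictures are saved under pics/ and viewed, about 12 in all and at most 16, crops included, and the job is handed in when it is done.

Besides the shell and the picture viewer there is one more tool, called after ">>>" by a JSON object that holds its "method" and its "body". apply_moves: Moves the arm, as the interface text tells. Its arguments: {"type":"object","properties":{"increments":{"type":"array","items":{"type":"array","items":{"type":"number"}}},"grip_force":{"type":"number"}},"required":["increments"]}

```bash
mkdir -p pics
cat > h.py <<'E'
import numpy as np, cv2
from plant import state, get_image, camera_params
def snap(name,fn=None):
    im,d=get_image(name); np.savez(f'/tmp/{name}.npz',im=im,d=d)
    if fn: cv2.imwrite('pics/'+fn,im[:,:,::-1])
    return im,d
def world(name,pts,d=None,z=None):
    c=camera_params(name); K=np.array(c['K']);T=np.array(c['world_from_camera'])
    pts=np.array(pts,float).reshape(-1,1,2)
    n=cv2.undistortPoints(pts,K,np.array(c['distortion'])).reshape(-1,2)
    r=np.c_[n,np.ones(len(n))]@T[:3,:3].T; o=T[:3,3]
    if z is not None: return o+r*((z-o[2])/r[:,2])[:,None]
    p=pts.reshape(-1,2).round().astype(int)
    return o+r*d[p[:,1],p[:,0]][:,None]
E
python3 - <<'E'
from h import *
a,_=snap('top','t0.png'); b,_=snap('scene','s0.png')
print(state())
for n in('top','scene'): print(camera_params(n))
E
```

```text
{'clock': 0.1, 'q': array([ 1.32157242e+00,  3.53591502e-01,  1.63405118e+00,  2.21930894e-05,
        1.15517892e+00, -2.41946703e-03]), 'qd': array([ 0.00023894, -0.00283162, -0.00163437, -0.00094093, -0.00034203,
       -0.00037883]), 'tau': array([ 7.71920810e-06, -5.94908202e+01, -3.34931087e+01,  6.99002878e-02,
        1.83851371e-02, -1.85152749e-05]), 'eef_pos': array([0.15259315, 0.60565378, 0.22793454]), 'tcp_rot': array([-8.71788806e-05,  1.23093691e-01,  9.92394864e-01, -6.08340358e-04]), 'force': array([0.56544882, 0.24017798, 0.20564275]), 'moment': array([-0.00017777, -0.0050395 ,  0.0376169 ]), 'gripper_width': 0.09202642772497181}
{'K': array([[447.76290491,   0.        , 283.05276876],
       [  0.        , 447.76290491, 209.29502754],
       [  0.        ,   0.        ,   1.        ]]), 'distortion': array([-0.14087067,  0.        ,  0.        ,  0.        ,  0.        ]), 'world_from_camera': array([[-6.37676425e-04, -9.97674157e-01,  6.81606136e-02,
         4.97735564e-01],
       [-9.99761045e-01, -8.53306366e-04, -2.18431977e-02,
        -2.71301206e-04],
       [ 2.18505557e-02, -6.81582552e-02, -9.97435214e-01,
         1.16092452e+00],
       [ 0.00000000e+00,  0.00000000e+00,  0.00000000e+00,
         1.00000000e+00]])}
{'K': array([[463.44248961,   0.        , 273.67361719],
       [  0.        , 463.44248961, 215.57286717],
       [  0.        ,   0.        ,   1.        ]]), 'distortion': array([-0.05995574,  0.        ,  0.        ,  0.        ,  0.        ]), 'world_from_camera': array([[-0.47428428,  0.71302336, -0.51638368,  1.02927434],
       [ 0.88035653,  0.38067277, -0.28294986,  0.23776884],
       [-0.00517666, -0.58880042, -0.80826188,  0.79344817],
       [ 0.        ,  0.        ,  0.        ,  1.        ]])}
```

```bash
python3 -c "
import cv2
a=cv2.imread('pics/t0.png');cv2.imwrite('pics/t0b.png',cv2.resize(a,(800,600),interpolation=cv2.INTER_CUBIC))"
```

```text
(no output)
```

View pics/t0b.png

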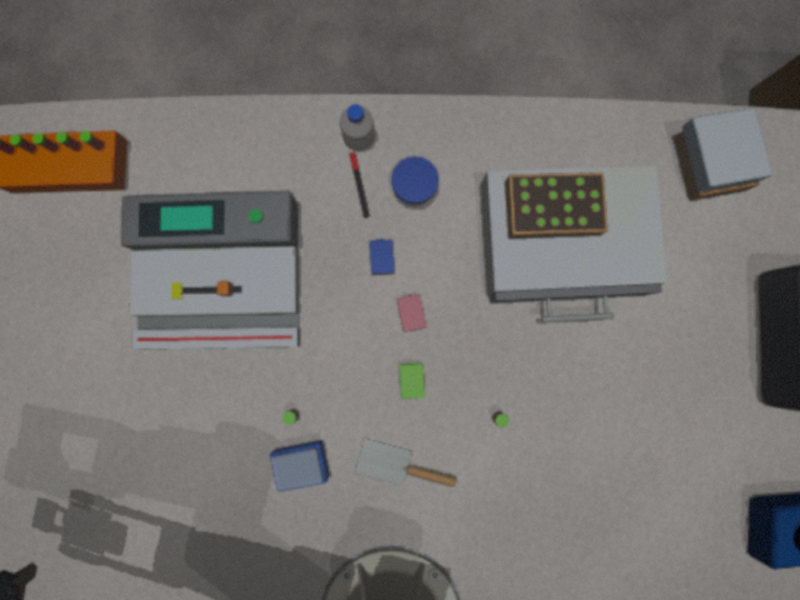

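View pics/s0.png

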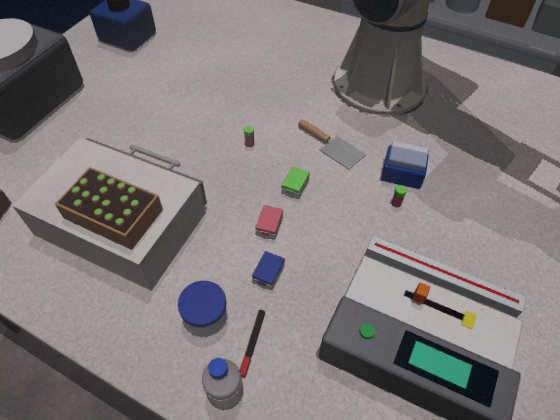

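Two pictures so far. All three boxes lie in a column in the top view (800 px scale): blue (382,257), pink (412,312), green (412,381). The reader is on the left with its knob at (224,289) and yellow mark at (177,290). The drawer handle is at (576,310).

```bash
cat >> h.py <<'E'
def boxes(im,z=0.03,win=None):
    h=cv2.cvtColor(im,cv2.COLOR_RGB2HSV); out={}
    for n,(lo,hi) in {'green':((35,110,60),(60,255,255)),'pink':((165,70,90),(180,255,255)),'blue':((110,100,50),(130,255,255))}.items():
        m=cv2.inRange(h,lo,hi); k,l,s,c=cv2.connectedComponentsWithStats(m)
        for i in range(1,k):
            if 250<s[i,4]<1000 and 15<s[i,2]<36 and 15<s[i,3]<36:
                cnt=cv2.findContours((l==i).astype('uint8'),0,1)[0][0].reshape(-1,2)
                w=world('top',cnt,z=z)[:,:2]
                r=cv2.minAreaRect((w*1000).astype('float32'))
                b=cv2.boxPoints(r); e=[b[1]-b[0],b[2]-b[1]]; e=max(e,key=np.linalg.norm)
                ang=np.degrees(np.arctan2(e[1],e[0]))%180
                out.setdefault(n,[]).append((np.round(r[0]),np.round(r[1]),round(float(ang),1),c[i].round(),s[i,4]))
    return out
E
python3 - <<'E'
from h import *
z=np.load('/tmp/top.npz'); im,d=z['im'],z['d']
for k,v in boxes(im).items(): print(k,v)
f=lambda P:[(x*.7,y*.7) for x,y in P]
print('ledge corners',world('top',f([(135,330),(298,329),(298,346),(135,349)]),z=.03).round(4))
print('housing',world('top',f([(133,250),(296,249),(296,314),(133,315)]),z=.045).round(4))
print('knob',world('top',f([(224,289),(177,290)]),z=.08).round(4), world('top',f([(224,289),(177,290),(215,330)]),d).round(4))
print('handle',world('top',f([(541,319),(612,316)]),z=.067).round(4),world('top',f([(545,319),(576,318),(606,316)]),d).round(4))
print('unit',world('top',f([(492,292),(664,286),(657,168),(488,172)]),z=.1).round(4))
print('others',world('top',f([(416,180),(290,416),(502,420),(366,216),(353,155)]),z=.04).round(3))
h=cv2.cvtColor(im,cv2.COLOR_RGB2HSV)
crop=im[120:260,80:480]; cv2.imwrite('pics/c1.png',cv2.resize(crop,(800,280),interpolation=cv2.INTER_CUBIC)[:,:,::-1])
E
```

```text
green [(array([432., -38.]), array([57., 38.]), 3.3, array([288., 266.]), np.int32(344))]
pink [(array([552., -37.]), array([60., 39.]), 12.5, array([288., 219.]), np.int32(350))]
blue [(array([792., -44.]), array([82., 80.]), 0.3, array([290., 126.]), np.int32(812)), (array([652.,  16.]), array([59., 38.]), 3.8, array([267., 179.]), np.int32(342))]
ledge corners [[0.5187 0.4594 0.03  ]
 [0.5217 0.1631 0.03  ]
 [0.4917 0.1628 0.03  ]
 [0.4846 0.4588 0.03  ]]
housing [[0.6615 0.4615 0.045 ]
 [0.6621 0.1661 0.045 ]
 [0.5476 0.1647 0.045 ]
 [0.5451 0.4577 0.045 ]]
knob [[0.5884 0.2836 0.08  ]
 [0.5867 0.3659 0.08  ]] [[0.5882 0.2828 0.0832]
 [0.5896 0.3779 0.0445]
 [0.5194 0.3108 0.0337]]
handle [[ 0.538  -0.2607  0.067 ]
 [ 0.543  -0.3878  0.067 ]] [[ 0.5379 -0.2671  0.0696]
 [ 0.5395 -0.3221  0.0694]
 [ 0.5429 -0.3762  0.0692]]
unit [[ 0.5821 -0.1702  0.1   ]
 [ 0.5931 -0.4709  0.1   ]
 [ 0.801  -0.467   0.1   ]
 [ 0.7873 -0.1663  0.1   ]]
others [[ 0.788 -0.046  0.04 ]
 [ 0.37   0.175  0.04 ]
 [ 0.362 -0.196  0.04 ]
 [ 0.722  0.043  0.04 ]
 [ 0.833  0.067  0.04 ]]
```

View pics/c1.png

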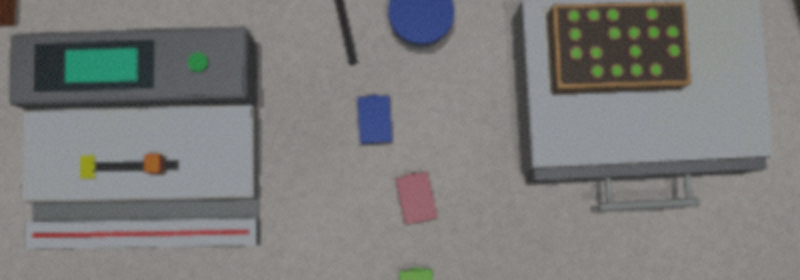

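Pictures viewed: 3. All poses are measured. The reader's yaw is about 0.7° and the unit's about 2°. First I square the tool and head for the green box.

>>> {"method": "apply_moves", "body": {"increments": [[9.1,0,0,0,-7],[9.1,0,0,0,-7.1],[9.1,-1.6,-3.7,0,0],[9.1,-1.6,-3.7,0,0],[9.1,-1.6,-3.7,0,0],[9.1,-1.6,-3.7,0,0],[9.1,-1.6,-3.7,0,0],[9.1,-1.6,-3.7,0,0]], "grip_force": 25}}

```text
clock: 0.77
eef_pos: [0.2498, 0.3819, 0.2239]
tcp_rot: [-0.001, -0.01, 1.0, -0.002]
force: [0.5, 0.3, 0.1]
gripper_width: 0.0911
```

>>> {"method": "apply_moves", "body": {"increments": [[9.1,-1.7,-3.7,0,0],[9.1,-1.7,-3.7,0,0],[9.1,-1.7,-3.7,0,0],[9.1,-1.7,-3.7,0,0],[9.1,-1.7,-3.7,0,0],[9.1,-1.7,-3.7,0,0],[9.1,-1.7,-3.7,0,0],[9.1,-1.7,-3.7,0,0]]}}

```text
clock: 1.43
eef_pos: [0.3902, 0.0795, 0.2242]
tcp_rot: [-0.001, -0.012, 1.0, -0.002]
force: [1.6, 1.0, -0.0]
gripper_width: 0.0912
```

>>> {"method": "apply_moves", "body": {"increments": [[7,-1.2,-3.5,1,-1.9],[7,-1.2,-3.5,1,0],[7,-1.2,-3.5,1,0],[7,-0.5,-1.5,3,0],[7,0,0,3,0],[7,0,0,1,0]]}}

```text
clock: 1.93
eef_pos: [0.4444, -0.0534, 0.1248]
tcp_rot: [0.006, -0.025, 1.0, -0.003]
force: [-0.7, -0.1, 1.1]
gripper_width: 0.0699
```

Run:
```python
from h import *
im,_=snap('top'); b,_=snap('scene')
for k,v in boxes(im).items(): print(k,v)
print(state()['eef_pos'],state()['tcp_rot'])
```

```text
pink [(array([552., -36.]), array([60., 41.]), 12.4, array([288., 219.]), np.int32(374))]
blue [(array([792., -44.]), array([82., 80.]), 0.3, array([290., 126.]), np.int32(812)), (array([652.,  16.]), array([58., 39.]), 4.6, array([267., 179.]), np.int32(346))]
[ 0.44420654 -0.05257819  0.12587351] [ 0.00508773 -0.02595369  0.99964667 -0.00265681]
```

>>> {"method": "apply_moves", "body": {"increments": [[7,1.1,1.5,3,0],[7,0,0,3,0],[7,0,0,2.5,0],[7,0,0,1.3,0],[7,0,0,0.3,0]]}}

```text
clock: 2.45
eef_pos: [0.4384, -0.0372, 0.0267]
tcp_rot: [0.01, -0.027, 1.0, -0.003]
force: [0.1, -0.5, 0.1]
gripper_width: 0.0699
```

>>> {"method": "apply_moves", "body": {"increments": [[7,0.6,0,0.6,0],[7,0,0,0.2,0],[3.5,0,0,0,0],[3.5,0,0,0,0],[3.5,0,0,0,0],[3.5,0,0,0,0]]}}

```text
clock: 2.95
eef_pos: [0.4349, -0.037, 0.0221]
tcp_rot: [0.013, -0.028, 1.0, -0.003]
force: [-0.1, -0.3, 0.4]
gripper_width: 0.0454
```

>>> {"method": "apply_moves", "body": {"increments": [[3.5,0,0,0,0],[3.5,0,0,0,0],[3.5,0,0,-1,0],[3.5,0,0,-2,0],[3.5,0,0,-3,0],[3.5,0,0,-3,0],[3.5,0,0,-3,0]]}}

```text
clock: 3.53
eef_pos: [0.4276, -0.0361, 0.1421]
tcp_rot: [0.007, -0.027, 1.0, -0.003]
force: [-0.3, -0.2, -1.1]
gripper_width: 0.0416
```

>>> {"method": "apply_moves", "body": {"increments": [[3.5,-0.5,2,0,2.4],[3.5,-0.75,3.9,0,0],[3.5,-0.75,3.9,0,0],[3.5,-0.75,3.9,0,0],[3.5,-0.75,3.9,0,0],[3.5,-0.75,3.9,0,0],[3.5,-0.75,3.9,0,0],[3.5,-0.75,3.9,0,0]]}}

```text
clock: 4.2
eef_pos: [0.4864, 0.2638, 0.151]
tcp_rot: [0.015, 0.0, 1.0, -0.003]
force: [0.3, -0.5, -1.0]
gripper_width: 0.042
```

>>> {"method": "apply_moves", "body": {"increments": [[3.5,-0.6,3.8,0,-0.7],[3.5,-0.5,3.8,0,0],[3.5,-0.4,2.8,0,0],[3.5,0,1,0,0],[3.5,0,0,0,0],[3.5,0,0,0,0]]}}

```text
clock: 4.7
eef_pos: [0.4995, 0.3912, 0.1494]
tcp_rot: [0.015, -0.01, 1.0, -0.003]
force: [-0.1, -0.3, -0.2]
gripper_width: 0.0418
```

>>> {"method": "apply_moves", "body": {"increments": [[3.5,-0.6,1.4,1,0.4],[3.5,-0.2,0.3,2,0],[3.5,0,0,2.5,0],[3.5,0,0,1.5,0],[3.5,0,0,0.5,0],[3.5,0,0,0,0]]}}

```text
clock: 5.2
eef_pos: [0.5097, 0.3978, 0.0734]
tcp_rot: [0.014, -0.003, 1.0, -0.004]
force: [-0.5, 0.4, -0.1]
gripper_width: 0.0418
```

Run:
```python
from h import *
a,d=snap('top'); b,_=snap('scene')
s=state();print(s['eef_pos'],s['tcp_rot'])
A=cv2.resize(a[120:260,60:240],(514,400),interpolation=3);B=cv2.resize(b[170:370,330:530],(400,400),interpolation=3)[:,:280]
cv2.imwrite('pics/c2.png',np.hstack([A,B])[:,:,::-1])
# ledge depth profile along columns
for y in(.18,.31,.44):
    c=camera_params('top');T=np.linalg.inv(c['world_from_camera'])
    xs=np.arange(.47,.56,.003);P=np.c_[xs,0*xs+y,0*xs+.03,0*xs+1]@T.T
    uv=cv2.projectPoints(P[:,:3],np.zeros(3),np.zeros(3),c['K'],c['distortion'])[0].reshape(-1,2)
    w=world('top',uv,d);print(y,[(round(float(p[0]),3),round(float(p[2]),3)) for p in w])
```

```text
[0.5103511  0.39871169 0.07488824] [ 0.01491289 -0.00325944  0.99987696 -0.00361268]Traceback (most recent call last):
  File "<stdin>", line 10, in <module>
cv2.error: OpenCV(4.12.0) /io/opencv/modules/calib3d/src/calibration_base.cpp:1490: error: (-215:Assertion failed) npoints >= 0 && (depth == CV_32F || depth == CV_64F) in function 'projectPoints'
```

View pics/c2.png

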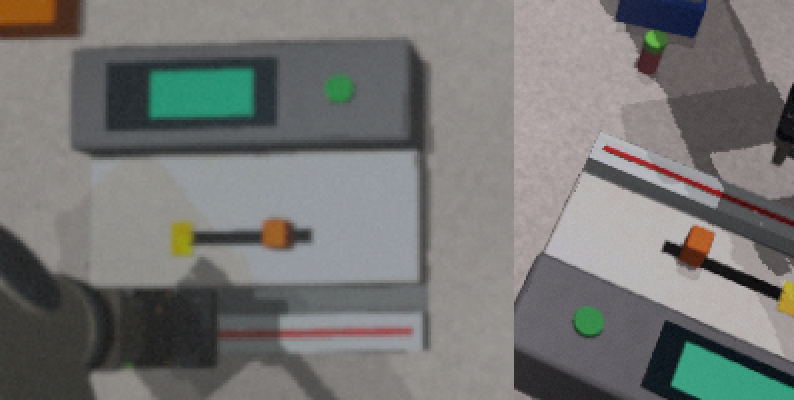

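Picture 4: the arm hides the ledge's left end. The knob is at home and clear of the arm, at (277,234). I lower the box onto the ledge.

>>> {"method": "apply_moves", "body": {"increments": [[3.5,0.5,0.4,1,0],[3.5,0.1,0.1,0.8,0],[3.5,0,0,0.4,0],[3.5,0,0,0.2,0],[3.5,0,0,0.1,0]]}}

```text
clock: 5.72
eef_pos: [0.5067, 0.4046, 0.0524]
tcp_rot: [0.017, -0.003, 1.0, -0.002]
force: [-2.8, -5.7, 19.0]
gripper_width: 0.0418
```

>>> {"method": "apply_moves", "body": {"increments": [[6,0,0,-0.1,0],[6,0,0,0,0],[6,0,0,0,0],[6,0,0,-1,0],[6,0,0,-2.5,0],[6,0,0,-3,0],[7,0,-2.5,-2,0],[7,0.5,-4,0,0]]}}

```text
clock: 6.38
eef_pos: [0.5002, 0.345, 0.1438]
tcp_rot: [0.019, -0.005, 1.0, -0.0]
force: [0.9, 0.4, 0.2]
gripper_width: 0.0696
```

>>> {"method": "apply_moves", "body": {"increments": [[7,0,-3.9,0,0],[7,0,-3.9,0,0],[7,0,-3.9,0,0],[7,0,-3.9,0,0],[7,0,-3.9,0,0],[7,0,-3.9,0,0],[7,0,-2,0,0],[7,0,0,0,0]]}}

```text
clock: 7.05
eef_pos: [0.5034, 0.0785, 0.1531]
tcp_rot: [0.025, -0.007, 1.0, 0.001]
force: [-0.4, 0.2, -0.1]
gripper_width: 0.0697
```

```bash
cat >> h.py <<'E'
def prof(d,y,x0,x1,z,step=.003):
    c=camera_params('top');T=np.linalg.inv(c['world_from_camera']); xs=np.arange(x0,x1,step)
    P=(np.c_[xs,0*xs+y,0*xs+z,0*xs+1]@T.T)[:,:3].astype('float64').copy()
    uv=cv2.projectPoints(P.reshape(-1,1,3),np.zeros(3),np.zeros(3),np.array(c['K']),np.array(c['distortion']))[0].reshape(-1,2)
    return ' '.join(f'{p[0]*1000:.0f}:{p[2]*1000:.0f}' for p in world('top',uv,d))
E
python3 - <<'E'
from h import *
a,d=snap('top'); s=state();print(s['eef_pos'],s['tcp_rot'])
for z in(.03,.06):
  for k,v in boxes(a,z).items(): print(z,k,v)
for y in(.2,.44): print(y,prof(d,y,.475,.56,.03))
cv2.imwrite('pics/c3.png',cv2.resize(a[120:290,60:340],(800,486),interpolation=3)[:,:,::-1])
E
```

```text
[0.503677   0.07968838 0.15325637] [ 0.0249242  -0.00672356  0.99966543  0.00161384]
0.03 green [(array([504., 415.]), array([61., 43.]), 1.1, array([111., 237.]), np.int32(377))]
0.03 pink [(array([551., -36.]), array([59., 41.]), 12.4, array([288., 219.]), np.int32(359))]
0.03 blue [(array([792., -44.]), array([82., 80.]), 0.3, array([290., 126.]), np.int32(811)), (array([652.,  16.]), array([58., 39.]), 4.6, array([267., 179.]), np.int32(347))]
0.06 green [(array([503., 404.]), array([60., 41.]), 1.1, array([111., 237.]), np.int32(377))]
0.06 pink [(array([550., -35.]), array([57., 40.]), 12.4, array([288., 219.]), np.int32(359))]
0.06 blue [(array([784., -43.]), array([80., 78.]), 0.3, array([290., 126.]), np.int32(811)), (array([648.,  15.]), array([57., 38.]), 4.6, array([267., 179.]), np.int32(347))]
0.2 485:542 487:541 489:545 490:542 492:544 493:541 495:539 497:542 498:540 500:539 502:539 503:538 505:534 507:537 508:534 510:532 512:534 513:531 515:526 517:528 519:524 520:523 522:518 545:9 548:8 549:43 552:45 555:44 558:48
0.44 474:3 478:4 481:2 484:4 487:33 490:27 493:36 496:34 499:31 502:31 505:31 508:32 511:30 514:31 517:25 520:29 523:9 527:8 530:7 533:10 536:4 539:10 542:9 544:41 546:45 549:45 552:50 555:46 558:43
```

View pics/c3.png

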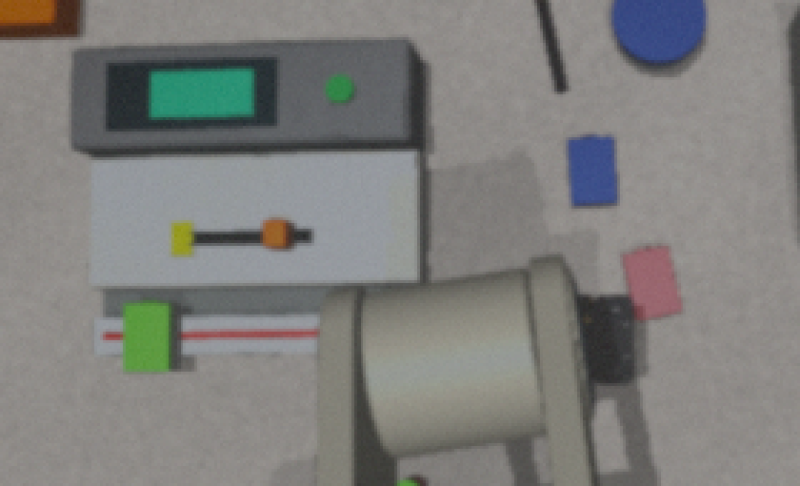

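Picture 5: green lies flat on the ledge at (148,338). It measures (503,404) mm, and the ledge centre is x≈504. Pink is next.

>>> {"method": "apply_moves", "body": {"increments": [[7,-1.5,-3,0,-5.8],[7,-1.3,-3.2,0,-5.8],[7,-1,-2.5,1,0],[7,0,-0.5,2,0],[7,0,0,2,0],[7,0,0,1,0]]}}

```text
clock: 7.6
eef_pos: [0.563, -0.0045, 0.1001]
tcp_rot: [0.031, -0.113, 0.993, -0.0]
force: [-1.1, -0.2, 0.5]
gripper_width: 0.07
```

>>> {"method": "apply_moves", "body": {"increments": [[7,1.3,-2,1.5,0.5],[7,0.6,-0.9,2.5,0],[7,0,0,2,0],[7,0,0,1,0],[7,0,0,0.3,0]]}}

```text
clock: 8.02
eef_pos: [0.5577, -0.0312, 0.0239]
tcp_rot: [0.032, -0.111, 0.993, 0.0]
force: [0.2, -0.2, 0.2]
gripper_width: 0.07
```

>>> {"method": "apply_moves", "body": {"increments": [[7,0.7,-0.4,0.3,0],[7,0.2,-0.1,0.1,0],[3.5,0,0,0,0],[3.5,0,0,0,0],[3.5,0,0,0,0],[3.5,0,0,0,0],[3.5,0,0,0,0],[3.5,0,0,0,0]]}}

```text
clock: 8.68
eef_pos: [0.5524, -0.036, 0.0231]
tcp_rot: [0.035, -0.112, 0.993, 0.0]
force: [-0.6, 0.5, -1.2]
gripper_width: 0.0419
```

>>> {"method": "apply_moves", "body": {"increments": [[3.5,0,0,-1,0],[3.5,0,0,-3,0],[3.5,0,0,-3,0],[3.5,0,0,-3,0],[3.5,0,0,-3,4],[3.5,0,2,-1,4],[3.5,0,3,0,3]]}}

```text
clock: 9.27
eef_pos: [0.5355, 0.01, 0.172]
tcp_rot: [0.033, -0.012, 0.999, 0.003]
force: [0.8, 0.2, -1.2]
gripper_width: 0.0416
```

>>> {"method": "apply_moves", "body": {"increments": [[3.5,0.5,3.9,0,0],[3.5,0.5,3.9,0,0],[3.5,0.5,3.9,0,0],[3.5,0.5,3.9,0,0],[3.5,0.5,3.9,0,0],[3.5,0.3,3.9,0,0],[3.5,0,3,0,0],[3.5,0,1,0,0]]}}

```text
clock: 9.93
eef_pos: [0.5009, 0.2965, 0.1824]
tcp_rot: [0.039, -0.007, 0.999, 0.005]
force: [0.7, 0.2, -0.1]
gripper_width: 0.0419
```

>>> {"method": "apply_moves", "body": {"increments": [[3.5,-0.4,1.3,3,0],[3.5,0,0,3,0],[3.5,0,0,2.5,0],[3.5,0,0,1,0]]}}

```text
clock: 10.27
eef_pos: [0.5149, 0.3163, 0.0918]
tcp_rot: [0.044, -0.01, 0.999, 0.008]
force: [-1.0, -0.6, -1.3]
gripper_width: 0.042
```

>>> {"method": "apply_moves", "body": {"increments": [[3.5,0.9,-0.5,1,0],[3.5,0.4,-0.3,1,0],[3.5,0,0,0.7,0],[3.5,0,0,0.3,0]]}}

```text
clock: 10.6
eef_pos: [0.5042, 0.3054, 0.0594]
tcp_rot: [0.042, -0.009, 0.999, 0.006]
force: [-0.2, 0.2, -1.1]
gripper_width: 0.0418
```

>>> {"method": "apply_moves", "body": {"increments": [[3.5,-0.2,0.4,0.5,0],[3.5,0,0,0.3,0],[3.5,0,0,0.2,0],[6,0,0,0,0],[6,0,0,0,0],[6,0,0,0,0]]}}

```text
clock: 11.1
eef_pos: [0.5108, 0.3113, 0.0542]
tcp_rot: [0.045, -0.008, 0.999, 0.008]
force: [-0.4, 0.2, -0.5]
gripper_width: 0.0587
```

>>> {"method": "apply_moves", "body": {"increments": [[6,0,0,-2,0],[6,0,0,-4.1,0],[6,0,0,-4.1,0],[6,0,0,-4.1,0],[6,0,0,-4.1,0]]}}

```text
clock: 11.52
eef_pos: [0.491, 0.3059, 0.235]
tcp_rot: [0.038, -0.008, 0.999, 0.004]
force: [0.8, 1.1, -0.6]
gripper_width: 0.0601
```

Run:
```python
from plant import *
for i in range(2):
    if i: get_image('top')
    s=state();print(s['q'].round(4),s['tau'].round(2),s['eef_pos'].round(4),s['tcp_rot'].round(4))
```

```text
[ 0.5755  0.2386  1.7796 -0.04    1.0547 -0.9933] [-2.700e-01 -4.714e+01 -2.983e+01 -1.700e-01 -1.700e+00  2.000e-02] [0.491  0.3059 0.235 ] [ 0.0384 -0.0083  0.9992  0.0038]
[ 0.5758  0.2301  1.7707 -0.0399  1.0611 -0.9934] [-3.800e-01 -2.524e+01 -1.577e+01 -1.400e-01 -4.900e-01  1.000e-02] [0.494  0.3081 0.2438] [ 0.0431 -0.0082  0.999   0.0068]
```

>>> {"method": "apply_moves", "body": {"increments": [[7,-2,-3.5,0,-3.7],[7,-2,-3.5,0.8,0],[7,-2,-3.5,0.8,0],[7,-2,-3.5,0.8,0],[7,-2,-3.5,0.8,0],[7,-2,-3.5,0.8,0],[7,-2,-3.5,0.8,0],[7,-1.5,-3,0,0]]}}

```text
clock: 12.23
eef_pos: [0.6818, 0.0485, 0.2175]
tcp_rot: [0.054, -0.048, 0.997, 0.011]
force: [0.2, 1.1, 0.2]
gripper_width: 0.0699
```

```bash
cat > look.py <<'E'
from h import *
import sys
a,d=snap('top'); s=state();print(s['eef_pos'].round(4),s['tcp_rot'].round(3),s['gripper_width'])
for z in(.03,.06):
  for k,v in boxes(a,z).items(): print(z,k,[tuple(map(lambda q:np.array(q).tolist(),t[:3])) for t in v if t[1][0]<75])
E
python3 look.py
```

```text
[0.685  0.0437 0.2185] [ 0.056 -0.047  0.997  0.009] 0.06998672739350005
0.03 green [([502.0, 415.0], [59.0, 43.0], 1.0)]
0.03 pink [([509.0, 325.0], [61.0, 55.0], 0.7)]
0.06 green [([502.0, 404.0], [58.0, 41.0], 1.0)]
0.06 pink [([509.0, 316.0], [59.0, 53.0], 0.7)]
```

>>> {"method": "apply_moves", "body": {"increments": [[7,2,-1.2,3,0.8],[7,2,-1,3,0],[7,1,-0.5,3,0],[7,0.4,0,3,0],[7,0,0,2,0],[7,0,0,1,0]]}}

```text
clock: 12.78
eef_pos: [0.6568, 0.0097, 0.0618]
tcp_rot: [0.063, -0.036, 0.997, 0.009]
force: [-1.0, -0.3, -0.7]
gripper_width: 0.07
```

```bash
python3 look.py
```

```text
[0.656  0.0098 0.0604] [ 0.062 -0.036  0.997  0.009] 0.0700050982148512
0.03 green [([504.0, 415.0], [61.0, 43.0], 1.1)]
0.03 pink [([509.0, 321.0], [61.0, 47.0], 0.7)]
0.03 blue []
0.06 green [([503.0, 404.0], [60.0, 41.0], 1.1)]
0.06 pink [([509.0, 312.0], [59.0, 45.0], 0.7)]
0.06 blue []
```

>>> {"method": "apply_moves", "body": {"increments": [[7,0.8,0.5,1.5,-0.5],[7,0.3,0.2,1.3,0],[7,0.1,0,0.8,0],[7,0,0,0.3,0]]}}

```text
clock: 13.17
eef_pos: [0.6516, 0.0179, 0.0221]
tcp_rot: [0.064, -0.041, 0.997, 0.009]
force: [-0.4, 0.0, -0.2]
gripper_width: 0.0698
```

Run:
```python
from h import *
b,_=snap('scene'); s=state(); print(s['eef_pos'].round(4),s['tcp_rot'].round(3))
cv2.imwrite('pics/c4.png',cv2.resize(b[140:400,180:560],(760,520),interpolation=3)[:,:,::-1])
```

```text
[0.6519 0.0178 0.0221] [ 0.064 -0.041  0.997  0.009]
```

View pics/c4.png

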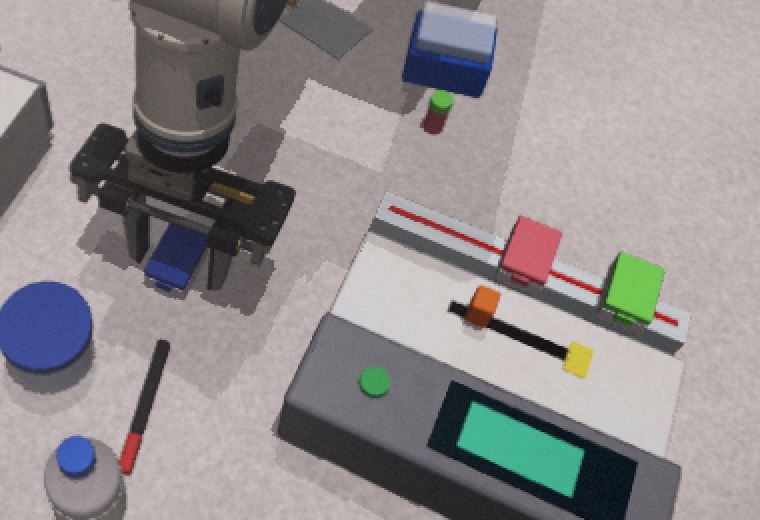

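Picture 6: the blue box is between the fingers at (178,255). Pink (532,250) and green (635,288) lie flat on the ledge.

>>> {"method": "apply_moves", "body": {"increments": [[3.5,0,0,0,0],[3.5,0,0,0,0],[3.5,0,0,0,0],[3.5,0,0,0,0],[3.5,0,0,0,0],[3.5,0,0,-4,0],[3.5,0,0,-4,0],[3.5,0,0,-4,0]]}}

```text
clock: 13.88
eef_pos: [0.6334, 0.0149, 0.1384]
tcp_rot: [0.059, -0.041, 0.997, 0.009]
force: [1.6, -0.3, -0.7]
gripper_width: 0.042
```

>>> {"method": "apply_moves", "body": {"increments": [[3.5,2,0,-2,0],[3.5,2.4,3.2,-1,3],[3.5,2.4,3.2,0,0],[3.5,2.4,3.2,0,0],[3.5,2.4,3.2,0,0],[3.5,0.5,3.2,0,0],[3.5,0,1.5,0,0],[3.5,0,0,0,0]]}}

```text
clock: 14.55
eef_pos: [0.5042, 0.1868, 0.1712]
tcp_rot: [0.07, -0.01, 0.997, 0.011]
force: [-0.7, -1.0, -0.9]
gripper_width: 0.0421
```

>>> {"method": "apply_moves", "body": {"increments": [[3.5,0.5,1.5,2,0],[3.5,0.5,1,3,0],[3.5,0.4,0.2,3,0],[3.5,0,0,1,0]]}}

```text
clock: 14.88
eef_pos: [0.5061, 0.218, 0.0835]
tcp_rot: [0.075, -0.011, 0.997, 0.013]
force: [-1.8, -0.7, -0.2]
gripper_width: 0.0419
```

```bash
python3 -c "
from h import *
b,_=snap('scene'); s=state(); print(s['eef_pos'].round(4),s['tcp_rot'].round(3))"
```

```text
[0.5063 0.2177 0.0831] [ 0.075 -0.011  0.997  0.013]
```

>>> {"method": "apply_moves", "body": {"increments": [[3.5,0.3,0,1.4,0],[3.5,0.1,0,1.2,0],[3.5,0,0,0.7,0],[3.5,0,0,0.3,0]]}}

```text
clock: 15.27
eef_pos: [0.512, 0.2179, 0.0513]
tcp_rot: [0.077, -0.01, 0.997, 0.014]
force: [-15.4, 0.6, 36.6]
gripper_width: 0.042
```

>>> {"method": "apply_moves", "body": {"increments": [[4.4,0,0,-0.2,0],[5,0,0,0,0],[6,0,0,0,0],[6,0,0,0,0],[6,0,0,-3,0],[6,0,0,-4,0],[6,0,0,-4,0],[6,0,0,-4,0]]}}

```text
clock: 15.93
eef_pos: [0.4874, 0.2093, 0.2013]
tcp_rot: [0.072, -0.008, 0.997, 0.011]
force: [1.6, 0.1, 0.4]
gripper_width: 0.0602
```

>>> {"method": "apply_moves", "body": {"increments": [[2,4,0,0,0],[1,4,0,0,0],[0,4,0,0,0],[0,4,0,0,0],[0,0,0,0,0]]}}

```text
clock: 16.35
eef_pos: [0.3315, 0.2079, 0.1868]
tcp_rot: [0.082, -0.006, 0.996, 0.016]
force: [-0.4, -0.5, -1.7]
gripper_width: 0.0288
```

```bash
python3 look.py
python3 - <<'E'
from h import *
b,_=snap('scene'); s=state(); print(s['eef_pos'].round(4),s['tcp_rot'].round(3),s['q'].round(3))
a=np.load('/tmp/top.npz')['im']
cv2.imwrite('pics/c5.png',np.hstack([cv2.resize(b[200:360,330:530],(400,320),interpolation=3),cv2.resize(a[150:310,60:260],(400,320),interpolation=3)])[:,:,::-1])
E
```

```text
[0.3346 0.2093 0.1881] [ 0.084 -0.006  0.996  0.017] 0.024956065738877042
0.03 green [([502.0, 415.0], [59.0, 43.0], 1.0)]
0.03 pink [([509.0, 340.0], [61.0, 86.0], 90.4)]
0.03 blue [([508.0, 223.0], [58.0, 41.0], 0.6)]
0.06 green [([502.0, 404.0], [58.0, 41.0], 1.0)]
0.06 pink [([509.0, 331.0], [59.0, 84.0], 90.4)]
0.06 blue [([508.0, 217.0], [57.0, 40.0], 0.6)]
[0.3371 0.2103 0.189 ] [ 0.085 -0.006  0.996  0.017] [ 0.613 -0.051  2.234 -0.095  0.8   -0.909]
```

View pics/c5.png

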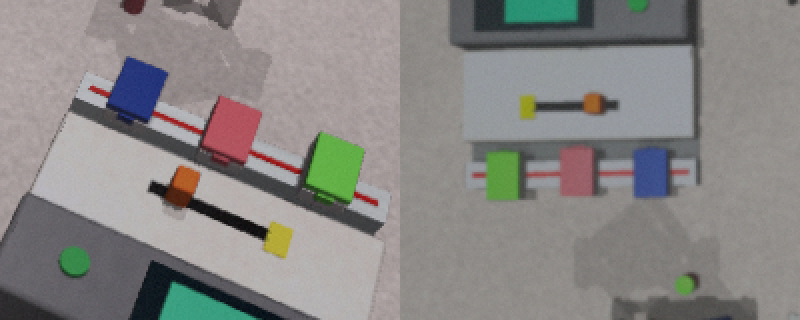

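Picture 7: all three boxes are flat on the ledge, blue (651,172), pink (577,172) and green (504,175) in the right half. The knob is at home. The tool pitch is slowly creeping, so I check whether that happens in still rows.

>>> {"method": "apply_moves", "body": {"increments": [[0,0,0,0,0],[0,0,0,0,0],[0,0,0,0,0],[0,0,0,0,0],[0,0,0,0,0],[0,0,0,0,0],[0,0,0,0,0],[0,0,0,0,0]]}}

```text
clock: 17.12
eef_pos: [0.3436, 0.2117, 0.1906]
tcp_rot: [0.087, -0.004, 0.996, 0.018]
force: [-0.8, 0.4, 0.0]
gripper_width: 0.0005
```

>>> {"method": "apply_moves", "body": {"increments": [[0,-1,0,-4,0],[0,-1,0,-4,0],[0,0,0,0,0]]}}

```text
clock: 17.37
eef_pos: [0.3481, 0.2077, 0.2732]
tcp_rot: [0.083, -0.005, 0.996, 0.016]
force: [1.4, 1.2, 0.9]
gripper_width: 0.0002
```

>>> {"method": "apply_moves", "body": {"increments": [[0,0,2,0,0],[0,0,2,0,0],[0,0,2,0,0],[0,0,0,0,0]]}}

```text
clock: 17.7
eef_pos: [0.349, 0.2697, 0.2784]
tcp_rot: [0.086, -0.003, 0.996, 0.018]
force: [0.8, 0.2, 0.1]
gripper_width: 0.0005
```

>>> {"method": "apply_moves", "body": {"increments": [[0,-2,0,0,0],[0,-2,0,0,0],[0,-2,0,0,0],[0,0,0,0,0]]}}

```text
clock: 18.03
eef_pos: [0.4081, 0.2691, 0.2872]
tcp_rot: [0.085, -0.006, 0.996, 0.017]
force: [-0.2, 0.0, 0.4]
gripper_width: 0.0003
```

>>> {"method": "apply_moves", "body": {"increments": [[0,-2.4,-0.5,2,0],[0,-2.4,-0.5,2,0],[0,-2.4,-0.5,2,0],[0,-2.4,-0.5,2,0],[0,-2.4,-0.5,2,0],[0,-2.4,-0.5,2,0],[0,-1,-0.5,1,0],[0,0,0,1,0]]}}

```text
clock: 18.7
eef_pos: [0.5857, 0.2344, 0.1687]
tcp_rot: [0.084, -0.006, 0.996, 0.017]
force: [-0.1, 0.1, 0.1]
gripper_width: 0.0007
```

```bash
python3 look.py
```

```text
[0.5837 0.2342 0.1662] [ 0.082 -0.006  0.996  0.016] 0.00047224227830642223
0.03 blue [([508.0, 224.0], [58.0, 38.0], 0.6)]
0.06 blue [([508.0, 218.0], [57.0, 37.0], 0.6)]
```

>>> {"method": "apply_moves", "body": {"increments": [[0,0.5,0,2.5,0],[0,0.4,0,2.5,0],[0,0.1,0,2,0],[0,0,0,1,0],[0,0,0,0.3,0]]}}

```text
clock: 19.17
eef_pos: [0.5809, 0.2375, 0.0822]
tcp_rot: [0.081, -0.006, 0.997, 0.016]
force: [-0.9, 0.6, 0.7]
gripper_width: 0.0004
```

Run:
```python
from h import *
b,_=snap('scene'); s=state(); print(s['eef_pos'].round(4),s['tcp_rot'].round(3))
cv2.imwrite('pics/c6.png',cv2.resize(b[200:360,330:530],(600,480),interpolation=3)[:,:,::-1])
```

```text
[0.5807 0.2375 0.0822] [ 0.081 -0.006  0.997  0.016]
```

View pics/c6.png

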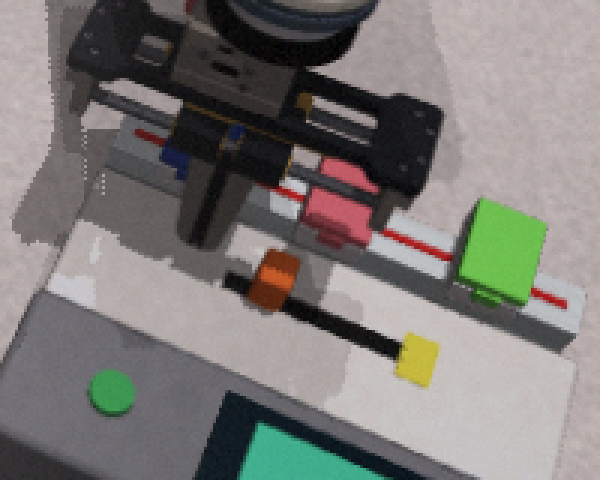

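Picture 8: the closed fingers (205,210) stand beside the home knob (275,278). Pushing now.

>>> {"method": "apply_moves", "body": {"increments": [[0,-0.8,1,0.1,0],[0,-0.2,1,0,0],[0,0,1.2,0,0],[0,0,1.2,0,0],[0,0,1.2,0,0],[0,0,1.2,0,0],[0,0,1.2,0,0]]}}

```text
clock: 19.8
eef_pos: [0.5889, 0.3181, 0.0887]
tcp_rot: [0.079, -0.007, 0.997, 0.011]
force: [4.2, -11.4, -7.1]
gripper_width: 0.0005
```

>>> {"method": "apply_moves", "body": {"increments": [[0,0,0.4,0.2,0],[0,0,0.4,0.1,0],[0,0,0.3,0,0]]}}

```text
clock: 20.05
eef_pos: [0.5889, 0.3249, 0.088]
tcp_rot: [0.078, -0.01, 0.997, 0.003]
force: [6.3, -26.2, -1.3]
gripper_width: 0.0006
```

Run:
```python
from h import *
b,_=snap('scene'); s=state(); print(s['eef_pos'].round(4),s['force'].round(2))
cv2.imwrite('pics/c7.png',cv2.resize(b[200:360,330:530],(600,480),interpolation=3)[:,:,::-1])
```

```text
[0.589  0.3248 0.0879] [  5.91 -25.31   2.03]
```

View pics/c7.png

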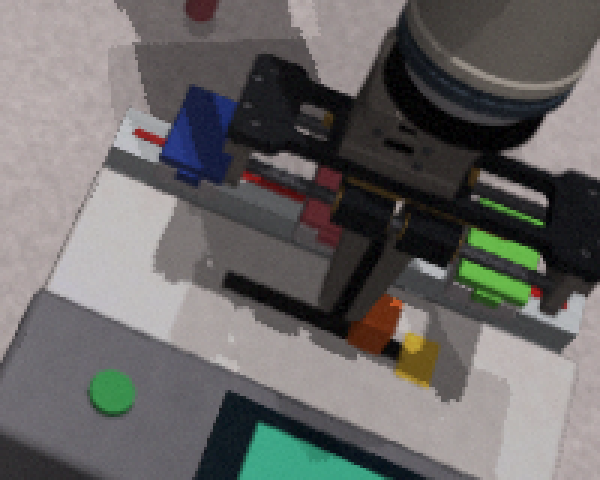

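Picture 9: the knob (375,322) is at the yellow mark. The force is 25 N, well above the spring, so it is on the end stop. Now a fast lift to let it snap back.

>>> {"method": "apply_moves", "body": {"increments": [[0,0,0,-4.1,0],[0,0,0,-4.1,0],[0,0,0,-2,0],[0,0,0,0,0],[0,0,0,0,0],[0,0,0,0,0]]}}

```text
clock: 20.6
eef_pos: [0.5733, 0.3287, 0.196]
tcp_rot: [0.08, -0.01, 0.997, 0.002]
force: [-0.3, 0.1, -0.5]
gripper_width: 0.0003
```

Run:
```python
from h import *
b,_=snap('scene'); s=state(); print(s['eef_pos'].round(4),s['tcp_rot'].round(3),s['q'].round(3))
cv2.imwrite('pics/c8.png',cv2.resize(b[200:360,330:530],(600,480),interpolation=3)[:,:,::-1])
```

```text
[0.5732 0.3286 0.1955] [ 0.08  -0.01   0.997  0.002] [ 0.56   0.371  1.696 -0.099  0.938 -0.977]
```

View pics/c8.png

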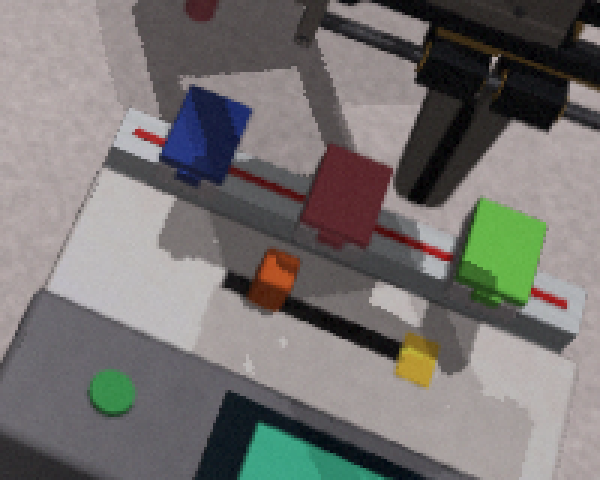

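Picture 10: the knob has snapped back home (275,280), and all boxes are still on the ledge. Next the drawer handle.

>>> {"method": "apply_moves", "body": {"increments": [[4,0.1,-4,0,7],[4,-0.4,-4,0,7],[4,-0.9,-3.9,0,7],[4,-1.4,-3.8,0,7],[4,-1.8,-3.6,0,7],[4,-2.2,-3.3,0,7],[4,-2.6,-3,0,7],[4,-3,-2.7,0,7]]}}

```text
clock: 21.32
eef_pos: [0.5666, 0.0056, 0.1821]
tcp_rot: [0.064, 0.467, 0.881, 0.038]
force: [0.9, -1.2, -0.3]
gripper_width: 0.0397
```

>>> {"method": "apply_moves", "body": {"increments": [[4,-3.1,-2.5,-0.3,6.4],[4,-3.4,-2.1,-0.3,6.4],[4,-3.6,-1.7,-0.3,6.4],[4,-3.8,-1.3,-0.3,6.4],[4,-3.9,-0.9,-0.3,6.4],[4,-4,-0.4,-0.3,0],[4,-3,-0.3,-0.2,0],[4,-1,0,0,0]]}}

```text
clock: 21.98
eef_pos: [0.5326, -0.2892, 0.1855]
tcp_rot: [0.044, 0.707, 0.704, 0.051]
force: [0.0, 1.1, -0.1]
gripper_width: 0.0397
```

```bash
cat > rel.py <<'E'
# world target x y z -> tool-axis shift in cm ; handles tilt
from h import *
import sys
from scipy.spatial.transform import Rotation as R
s=state(); w,x,y,z=s['tcp_rot']; r=R.from_quat([x,y,z,w]); M=r.as_matrix()
t=np.array(list(map(float,sys.argv[1:4])))
print('pos',s['eef_pos'].round(4),'xang',np.degrees(np.arctan2(M[1,0],M[0,0])).round(1),'ztool',M[:,2].round(3),'w',s['gripper_width'].round(4),'F',s['force'].round(1))
print('shift cm',(M.T@(t-s['eef_pos'])*100).round(2))
E
python3 look.py; python3 rel.py .5405 -.324 .06
```

```text
[ 0.5328 -0.2893  0.1851] [0.044 0.708 0.703 0.051] 0.040102711300401876
0.03 green [([504.0, 415.0], [61.0, 42.0], 1.1)]
0.03 pink [([509.0, 321.0], [61.0, 47.0], 0.7)]
0.03 blue [([508.0, 223.0], [58.0, 41.0], 0.6)]
0.06 green [([503.0, 404.0], [60.0, 41.0], 1.1)]
0.06 pink [([509.0, 312.0], [59.0, 45.0], 0.7)]
0.06 blue [([508.0, 217.0], [57.0, 40.0], 0.6)]Traceback (most recent call last):
  File "rel.py", line 7, in <module>
    print('pos',s['eef_pos'].round(4),'xang',np.degrees(np.arctan2(M[1,0],M[0,0])).round(1),'ztool',M[:,2].round(3),'w',s['gripper_width'].round(4),'F',s['force'].round(1))
                                                                                                                        ^^^^^^^^^^^^^^^^^^^^^^^^
AttributeError: 'float' object has no attribute 'round'
```

```bash
sed -i "s/s\['gripper_width'\].round(4)/round(s['gripper_width'],4)/" rel.py; python3 rel.py .5395 -.324 .12;python3 rel.py .5395 -.324 .06
python3 - <<'E'
from h import *
z=np.load('/tmp/top.npz');d=z['d']
d0=d
for y in(-.29,-.30,-.36,-.37): print(y,prof(d,y,.5,.6,.067,.003))
E
```

```text
pos [ 0.5328 -0.2893  0.1851] xang 89.7 ztool [ 0.134  0.01  -0.991] w 0.0401 F [-0.2 -1.   0.2]
shift cm [-3.53 -0.19  6.51]
pos [ 0.5328 -0.2893  0.1851] xang 89.7 ztool [ 0.134  0.01  -0.991] w 0.0401 F [-0.2 -1.   0.2]
shift cm [-3.6  -0.99 12.45]
-0.29 500:1 503:1 507:-1 510:-1 513:0 516:0 519:0 522:-2 526:3 529:4 532:2 535:3 536:66 539:71 542:70 548:1 551:-3 554:-3 557:2 561:1 564:-2 567:-0 570:0 573:-1 576:3 574:84 576:89 579:89 582:87 585:88 588:89 590:100 593:99 596:102
-0.3 500:1 503:2 506:1 510:4 513:-2 516:-1 519:4 522:-2 526:1 529:5 532:2 535:-0 536:71 539:68 542:69 548:-0 551:4 554:2 557:3 560:2 564:-0 567:-1 570:-0 573:5 576:1 574:78 576:88 579:91 582:92 585:90 588:91 590:104 593:104 595:106
-0.36 499:397 501:394 504:397 506:398 508:397 510:400 512:397 514:398 516:396 518:394 521:386 523:386 525:389 527:384 529:381 532:362 534:362 537:361 539:356 561:-0 547:287 550:290 552:292 555:289 557:291 559:289 562:290 564:293 566:290 569:290 588:90 591:88 593:101 596:99
-0.37 499:510 501:498 503:414 505:414 507:414 510:411 512:411 514:412 516:409 518:408 520:403 522:402 524:400 526:399 529:400 531:395 533:386 536:384 539:362 541:364 547:287 550:287 552:289 554:290 557:290 559:290 562:288 564:290 566:290 568:294 588:91 591:92 594:94 596:104
```

>>> {"method": "apply_moves", "body": {"increments": [[2.2,-1.8,0,2,-2.4],[2.2,-1.4,-0.1,2,0],[2.2,-0.4,-0.3,2,0],[2.2,0,-0.2,1,0],[2.2,0,0,0,0]]}}

```text
clock: 22.45
eef_pos: [0.5367, -0.3227, 0.1079]
tcp_rot: [0.042, 0.693, 0.718, 0.05]
force: [-0.6, 1.4, -0.8]
gripper_width: 0.0221
```

```bash
python3 rel.py .5405 -.324 .06; python3 -c "
from h import *
b,_=snap('scene')
cv2.imwrite('pics/c9.png',cv2.resize(b[80:280,20:270],(700,560),interpolation=3)[:,:,::-1])"; python3 rel.py .5405 -.324 .06
```

```text
pos [ 0.5367 -0.3227  0.1079] xang 92.1 ztool [ 0.13   0.014 -0.991] w 0.0221 F [-0.6  1.4 -0.8]
shift cm [-0.18 -0.25  4.79]
pos [ 0.5368 -0.3226  0.1087] xang 92.1 ztool [ 0.131  0.014 -0.991] w 0.0219 F [ 0.4  0.9 -0.6]
shift cm [-0.2  -0.28  4.87]
```

View pics/c9.png

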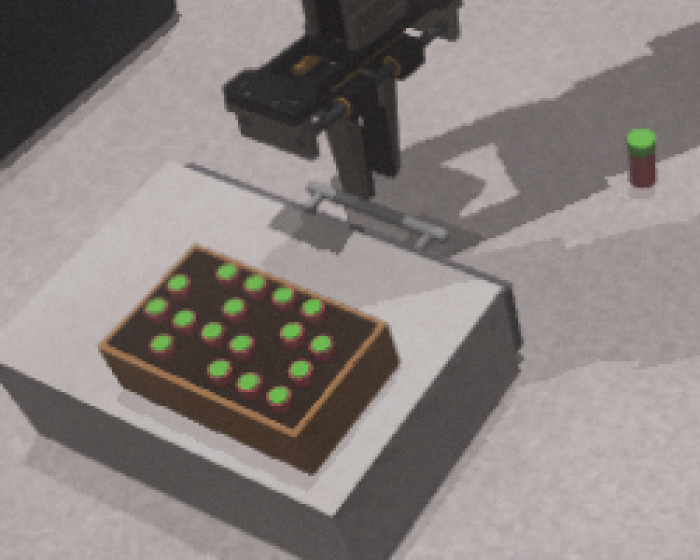

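Picture 11: the fingers stand over the handle bar (370,210), one on each side. Down and grip.

>>> {"method": "apply_moves", "body": {"increments": [[2.2,-0.1,-0.3,1.5,0],[2.2,-0.1,0,1.7,0],[2.2,0,0,1.2,0],[2.2,0,0,0.4,0],[0.5,0,0,0,0],[0.5,0,0,0,0],[0.5,0,0,0,0]], "grip_force": 30}}

```text
clock: 23.08
eef_pos: [0.5394, -0.3204, 0.0622]
tcp_rot: [0.041, 0.69, 0.721, 0.048]
force: [2.4, -3.6, -7.1]
gripper_width: 0.0099
```

>>> {"method": "apply_moves", "body": {"increments": [[0.5,0,-1,-0.13,0],[0.5,0,-2,-0.26,0],[0.5,0,-2,-0.26,0],[0.5,0,-2,-0.26,0],[0.5,0,-2,-0.26,0],[0.5,0,-2,-0.26,0],[0.5,0,-2,-0.26,0]]}}

```text
clock: 23.67
eef_pos: [0.4042, -0.3271, 0.0623]
tcp_rot: [0.044, 0.688, 0.723, 0.047]
force: [1.3, -6.4, -16.0]
gripper_width: 0.0104
```

```bash
python3 rel.py .3900 -.3258 .062
```

```text
pos [ 0.4042 -0.3271  0.0623] xang 92.9 ztool [ 0.127  0.008 -0.992] w 0.0104 F [  1.3  -6.4 -16. ]
shift cm [ 0.2  -1.41 -0.15]
```

>>> {"method": "apply_moves", "body": {"increments": [[0.5,0.1,-1.5,-0.1,0],[0.5,0,-1,-0.1,0],[0.5,0,-0.5,-0.05,0]]}}

```text
clock: 23.92
eef_pos: [0.3879, -0.3337, 0.0665]
tcp_rot: [0.061, 0.692, 0.718, 0.053]
force: [66.9, 17.2, -35.0]
gripper_width: 0.0127
```

>>> {"method": "apply_moves", "body": {"increments": [[0.5,0,-0.5,0,0],[0.5,0,-0.3,0,0]]}}

```text
clock: 24.08
eef_pos: [0.3897, -0.3347, 0.0678]
tcp_rot: [0.068, 0.693, 0.715, 0.057]
force: [13.4, 2.3, -30.4]
gripper_width: 0.0099
```

>>> {"method": "apply_moves", "body": {"increments": [[2.2,0,0,0,0],[2.2,0,0,0,0],[2.2,0,0,-2,0],[2.2,0,0,-4,0],[2.2,0,0,-4,0],[4,0,0,-3,0]]}}

```text
clock: 24.58
eef_pos: [0.3635, -0.329, 0.1975]
tcp_rot: [0.064, 0.693, 0.716, 0.058]
force: [0.8, -0.5, 1.6]
gripper_width: 0.0263
```

```bash
python3 rel.py .5 0 .2;python3 look.py
```

```text
pos [ 0.3635 -0.329   0.1975] xang 91.8 ztool [ 0.172 -0.006 -0.985] w 0.0263 F [ 0.8 -0.5  1.6]
shift cm [32.44 14.58  1.88]
[ 0.3649 -0.3309  0.2027] [0.068 0.693 0.716 0.057] 0.03105462488946891
0.03 green [([502.0, 415.0], [59.0, 43.0], 1.0)]
0.03 pink [([509.0, 332.0], [61.0, 70.0], 90.4)]
0.03 blue [([508.0, 223.0], [58.0, 41.0], 0.6)]
0.06 green [([502.0, 404.0], [58.0, 41.0], 1.0)]
0.06 pink [([509.0, 324.0], [59.0, 69.0], 90.4)]
0.06 blue [([508.0, 217.0], [57.0, 40.0], 0.6)]
```

>>> {"method": "apply_moves", "body": {"increments": [[6,3.8,1.1,0.1,-7],[6,3.7,1.6,0.1,-7],[6,3.4,2,0.1,-7],[6,3.2,2.4,0.1,-7],[6,2.9,2.8,0.1,-7],[6,2.5,3.1,0.1,-7],[6,2.1,3.4,0.1,-7],[6,1.7,3.6,0.1,-7]]}}

```text
clock: 25.3
eef_pos: [0.4433, -0.0206, 0.214]
tcp_rot: [0.1, 0.268, 0.958, 0.013]
force: [0.3, -0.0, 0.5]
gripper_width: 0.0601
```

```bash
python3 rel.py .510 .217 .15
```

```text
pos [ 0.4433 -0.0206  0.214 ] xang 148.4 ztool [ 0.197 -0.029 -0.98 ] w 0.0601 F [ 0.3 -0.   0.5]
shift cm [ 7.84 23.26  6.89]
```

>>> {"method": "apply_moves", "body": {"increments": [[6.5,1.1,3.4,1,-6.4],[6.5,0.7,3.5,1,-6.4],[6.5,0.3,3.5,1,-6.4],[6.5,-0.1,3.5,1,-6.4],[6.5,-0.4,3.5,1,-6.4],[6.5,-0.8,3.2,1,0],[6.5,-0.3,1,0,0],[6.5,0,0,0,0]]}}

```text
clock: 25.97
eef_pos: [0.5046, 0.21, 0.1629]
tcp_rot: [0.107, -0.028, 0.994, -0.016]
force: [-0.4, -1.1, 0.3]
gripper_width: 0.0651
```

```bash
python3 rel.py .509 .217 .10; python3 rel.py .509 .217 .053
python3 - <<'E'
from h import *
a,d=snap('top')
for y in(-.22,-.32,-.42): print(y,prof(d,y,.37,.62,.05,.006))
for x in (.45,.5):
    c=camera_params('top')
cv2.imwrite('pics/c10.png',cv2.resize(a[90:290,60:480],(798,380),interpolation=3)[:,:,::-1])
E
python3 rel.py .509 .217 .10
```

```text
pos [0.5046 0.21   0.1629] xang -176.5 ztool [ 0.213 -0.025 -0.977] w 0.0651 F [-0.4 -1.1  0.3]
shift cm [0.85 0.91 6.22]
pos [0.5046 0.21   0.1629] xang -176.5 ztool [ 0.213 -0.025 -0.977] w 0.0651 F [-0.4 -1.1  0.3]
shift cm [ 1.85  1.08 10.81]
-0.22 364:-1 371:2 377:4 383:4 389:-0 396:-1 402:4 408:1 415:3 427:88 432:90 438:79 443:79 447:23 453:26 459:27 465:26 471:26 478:22 484:24 490:21 496:23 502:24 508:25 514:22 521:23 527:22 533:26 539:24 545:22 551:20 557:23 564:22 570:21 576:25 582:23 588:19 588:100 593:103 599:99 605:101 611:98
-0.32 365:3 371:3 377:0 390:71 396:73 396:4 402:-2 408:2 414:-4 421:1 432:89 438:90 443:78 448:50 453:24 459:25 465:23 471:24 478:26 484:25 490:24 496:20 502:22 508:24 514:25 520:27 527:24 533:21 539:24 545:21 551:23 557:26 564:23 570:24 576:20 582:28 588:27 594:26 593:101 599:104 605:99 611:99
-0.42 364:2 371:1 377:2 383:-2 390:3 396:-0 402:-1 408:0 415:5 421:2 432:90 438:88 444:88 449:81 453:25 459:25 465:24 471:25 478:24 484:22 490:27 496:25 502:23 508:22 514:23 520:26 527:23 533:24 539:19 545:22 551:23 498:1161 563:27 570:25 576:21 582:23 588:27 594:27 600:24 599:100 605:101 611:100
pos [0.5042 0.209  0.1628] xang -176.5 ztool [ 0.212 -0.026 -0.977] w 0.0646 F [ 0.9  0.4 -0. ]
shift cm [0.81 1.01 6.22]
```

View pics/c10.png

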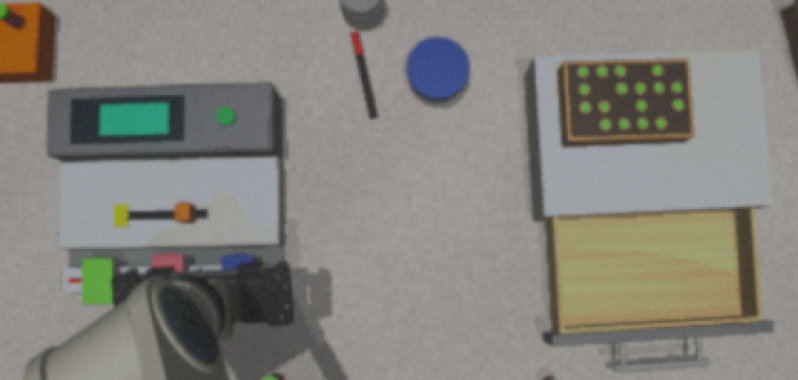

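Picture 12: the drawer is out, with its interior spanning (555–740, 210–330). The arm is over the blue box and the bystanders look undisturbed. Picking blue.

>>> {"method": "apply_moves", "body": {"increments": [[6.5,0.9,0.6,2.5,2.9],[6.5,0.7,0.4,3,0],[6.5,0.2,0.1,2.5,0],[6.5,0,0,1.2,0],[6.5,0,0,0.4,0]]}}

```text
clock: 26.43
eef_pos: [0.5078, 0.2106, 0.0677]
tcp_rot: [0.11, 0.002, 0.994, -0.012]
force: [-0.9, -0.8, 0.7]
gripper_width: 0.0652
```

```bash
python3 -c "
from h import *
snap('scene')"; python3 rel.py .508 .217 .051
```

```text
pos [0.5076 0.2104 0.0676] xang 179.9 ztool [ 0.218 -0.025 -0.976] w 0.065 F [ 0.1  0.6 -0.8]
shift cm [0.32 0.71 1.61]
```

>>> {"method": "apply_moves", "body": {"increments": [[6.5,0.3,0.7,1,-0.7],[6.5,0.1,0.1,0.8,0],[6.5,0,0,0.3,0],[3.5,0,0,0,0],[3.5,0,0,0,0],[3.5,0,0,0,0],[3.5,0,0,0,0],[3.5,0,0,0,0]]}}

```text
clock: 27.15
eef_pos: [0.5105, 0.2167, 0.0489]
tcp_rot: [0.112, -0.003, 0.994, -0.012]
force: [1.1, 0.6, -0.7]
gripper_width: 0.0418
```

>>> {"method": "apply_moves", "body": {"increments": [[3.5,0,0,-1,0],[3.5,0.4,0,-4,0],[3.5,0.6,0,-4,0],[3.5,0.6,-3,-2,0],[3.5,0,-4,0,0],[3.5,0,-4,0,0],[3.5,0,-4,0,0],[3.5,0,-4,0,0]]}}

```text
clock: 27.82
eef_pos: [0.4702, 0.0314, 0.1678]
tcp_rot: [0.116, -0.009, 0.993, -0.01]
force: [0.5, 0.1, -1.4]
gripper_width: 0.0424
```

```bash
python3 rel.py .502 -.250 .16
```

```text
pos [0.4702 0.0314 0.1678] xang -178.8 ztool [ 0.23  -0.018 -0.973] w 0.0424 F [ 0.5  0.1 -1.4]
shift cm [ -2.33 -28.16   1.99]
```

>>> {"method": "apply_moves", "body": {"increments": [[3.5,-0.4,-4,0.2,-0.9],[3.5,-0.4,-4,0.2,0],[3.5,-0.4,-4,0.2,0],[3.5,-0.4,-4,0.2,0],[3.5,-0.4,-4,0.2,0],[3.5,-0.3,-4,0.2,0],[3.5,-0.2,-2,0,0],[3.5,0,0,0,0]]}}

```text
clock: 28.48
eef_pos: [0.504, -0.2447, 0.1784]
tcp_rot: [0.123, -0.018, 0.992, -0.013]
force: [0.3, -0.2, -0.3]
gripper_width: 0.0421
```

```bash
python3 look.py; python3 rel.py .504 -.249 .10;python3 rel.py .504 -.249 .045
```

```text
[ 0.5036 -0.2432  0.1781] [ 0.122 -0.018  0.992 -0.012] 0.0420793548029077
0.03 green [([504.0, 415.0], [61.0, 43.0], 1.1)]
0.03 pink [([509.0, 319.0], [61.0, 44.0], 0.7)]
0.03 blue []
0.06 green [([503.0, 404.0], [60.0, 41.0], 1.1)]
0.06 pink [([509.0, 311.0], [59.0, 43.0], 0.7)]
0.06 blue []
pos [ 0.5036 -0.2432  0.1781] xang -177.8 ztool [ 0.243 -0.02  -0.97 ] w 0.0421 F [ 0.4  0.8 -0.3]
shift cm [ 1.87 -0.36  7.6 ]
pos [ 0.5036 -0.2432  0.1781] xang -177.8 ztool [ 0.243 -0.02  -0.97 ] w 0.0421 F [ 0.4  0.8 -0.3]
shift cm [ 3.2  -0.2  12.93]
```

>>> {"method": "apply_moves", "body": {"increments": [[3.5,1,-0.2,3,0],[3.5,1,-0.1,3.4,0],[3.5,0.8,0,3,0],[3.5,0.3,0,2,0],[3.5,0,0,0.6,0]]}}

```text
clock: 28.95
eef_pos: [0.5044, -0.2458, 0.0564]
tcp_rot: [0.126, -0.018, 0.992, -0.013]
force: [-0.2, 0.9, 0.4]
gripper_width: 0.042
```

```bash
python3 -c "
from h import *
snap('scene')"; python3 rel.py .504 -.249 .042
```

```text
pos [ 0.5044 -0.2455  0.0564] xang -177.6 ztool [ 0.25  -0.021 -0.968] w 0.0418 F [-1.2  0.7 -1. ]
shift cm [ 0.41 -0.31  1.39]
```

>>> {"method": "apply_moves", "body": {"increments": [[3.5,0.3,-0.3,0.9,0],[3.5,0.1,0,0.6,0],[3.5,0,0,0.3,0],[4.6,0,0,0,0],[5.2,0,0,0,0],[5.4,0,0,0,0]]}}

```text
clock: 29.5
eef_pos: [0.5094, -0.248, 0.0428]
tcp_rot: [0.129, -0.02, 0.991, -0.014]
force: [1.1, -0.5, 0.3]
gripper_width: 0.0537
```

>>> {"method": "apply_moves", "body": {"increments": [[5.4,0,0,-1.5,0],[5.4,0.6,0,-4,0],[5.4,0.6,0,-4,0],[5.4,0.2,2,-3,0],[6,-0.2,4,0,0],[6,-0.2,4,0,0],[6,-0.2,4,0,0],[6,-0.2,4,0,0]]}}

```text
clock: 30.17
eef_pos: [0.4673, -0.0683, 0.1668]
tcp_rot: [0.136, -0.015, 0.99, -0.018]
force: [1.3, -0.1, 0.6]
gripper_width: 0.0598
```

```bash
python3 rel.py .509 .312 .16; python3 look.py
python3 - <<'E'
from h import *
im=np.load('/tmp/top.npz')['im']; print(boxes(im,.052).get('blue'))
E
```

```text
pos [ 0.4673 -0.0683  0.1668] xang -178.0 ztool [ 0.27  -0.031 -0.962] w 0.0598 F [ 1.3 -0.1  0.6]
shift cm [-5.11 37.92  0.59]
[ 0.4668 -0.0621  0.1663] [ 0.136 -0.015  0.991 -0.016] 0.059884266559560084
0.03 green [([502.0, 415.0], [59.0, 43.0], 1.0)]
0.03 pink [([509.0, 321.0], [61.0, 47.0], 0.7)]
0.03 blue [([504.0, -252.0], [41.0, 56.0], 179.9)]
0.06 green [([502.0, 404.0], [58.0, 41.0], 1.0)]
0.06 pink [([509.0, 312.0], [59.0, 45.0], 0.7)]
0.06 blue [([504.0, -245.0], [40.0, 55.0], 179.9)]
[(array([786., -44.]), array([80., 79.]), 0.3, array([290., 126.]), np.int32(810)), (array([ 504., -247.]), array([40., 55.]), 179.9, array([372., 237.]), np.int32(354))]
```

>>> {"method": "apply_moves", "body": {"increments": [[6.5,-0.6,4,0,0],[6.5,-0.6,4.1,0,0],[6.5,-0.6,4.1,0,0],[6.5,-0.6,4.1,0,0],[6.5,-0.6,4.1,0,0],[6.5,-0.6,4.1,0,0],[6.5,-0.6,4.1,0,1],[6.5,-0.5,4,0.5,0]]}}

```text
clock: 30.88
eef_pos: [0.5057, 0.2631, 0.1697]
tcp_rot: [0.143, -0.004, 0.99, -0.014]
force: [1.3, -0.4, -0.7]
gripper_width: 0.0648
```

```bash
python3 rel.py .509 .312 .051
```

```text
pos [0.5057 0.2631 0.1697] xang -179.3 ztool [ 0.283 -0.028 -0.959] w 0.0648 F [ 1.3 -0.4 -0.7]
shift cm [ 2.99  5.24 11.34]
```

>>> {"method": "apply_moves", "body": {"increments": [[6.5,0.8,2.5,1.5,0],[6.5,1,1.5,2.5,0],[6.5,0.8,0,3,0],[6.5,0.3,0,2,0],[6.5,0,0,0.6,0]]}}

```text
clock: 31.3
eef_pos: [0.5093, 0.3165, 0.0707]
tcp_rot: [0.149, -0.007, 0.989, -0.008]
force: [-0.2, -0.1, -0.4]
gripper_width: 0.065
```

```bash
python3 -c "
from h import *
snap('scene')"; python3 rel.py .509 .312 .051
```

```text
pos [0.5094 0.316  0.0707] xang -179.0 ztool [ 0.295 -0.014 -0.955] w 0.0652 F [-0.5 -1.5 -1.3]
shift cm [ 0.62 -0.36  1.87]
```

>>> {"method": "apply_moves", "body": {"increments": [[6.5,0.5,-0.3,1.2,0],[6.5,0.2,-0.1,0.8,0],[6.5,0,0,0.3,0],[3.5,0,0,0,0],[3.5,0,0,0,0],[3.5,0,0,0,0],[3.5,0,0,0,0]]}}

```text
clock: 31.93
eef_pos: [0.5135, 0.3117, 0.0522]
tcp_rot: [0.152, -0.005, 0.988, -0.007]
force: [0.5, -0.7, -1.0]
gripper_width: 0.042
```

>>> {"method": "apply_moves", "body": {"increments": [[3.5,0,0,-1,0],[3.5,0.8,0,-4,0],[3.5,1,0,-4,0],[3.5,0.4,-3,-2,0],[3.5,0,-4.1,0,0],[3.5,0,-4.1,0,0],[3.5,0,-4.1,0,0],[3.5,0,-4.1,0,0]]}}

```text
clock: 32.6
eef_pos: [0.4601, 0.1224, 0.1647]
tcp_rot: [0.157, -0.011, 0.988, -0.002]
force: [1.4, -0.5, -1.2]
gripper_width: 0.0418
```

```bash
python3 rel.py .512 -.325 .16
```

```text
pos [0.4601 0.1224 0.1647] xang -178.6 ztool [ 0.31  -0.001 -0.951] w 0.0418 F [ 1.4 -0.5 -1.2]
shift cm [ -3.78 -44.84   2.1 ]
```

>>> {"method": "apply_moves", "body": {"increments": [[3.5,-0.4,-4.1,0.2,-0.5],[3.5,-0.4,-4.1,0.2,0],[3.5,-0.4,-4.1,0.2,0],[3.5,-0.4,-4.1,0.2,0],[3.5,-0.4,-4.1,0.2,0],[3.5,-0.4,-4.1,0.2,0],[3.5,-0.4,-4.1,0.2,0],[3.5,-0.4,-4.1,0.2,0]]}}

```text
clock: 33.27
eef_pos: [0.5027, -0.2091, 0.1733]
tcp_rot: [0.165, -0.019, 0.986, -0.002]
force: [1.6, 0.7, -0.5]
gripper_width: 0.0421
```

```bash
python3 rel.py .510 -.325 .12
```

```text
pos [ 0.5027 -0.2091  0.1733] xang -177.7 ztool [ 0.326  0.002 -0.945] w 0.0421 F [ 1.6  0.7 -0.5]
shift cm [  1.5  -11.56   5.25]
```

>>> {"method": "apply_moves", "body": {"increments": [[3.5,0.3,-4,1,0],[3.5,0.3,-4,1,0],[3.5,0.5,-2,1,0],[3.5,0.2,-0.3,0.5,0],[3.5,0,0,0,0]]}}

```text
clock: 33.68
eef_pos: [0.5077, -0.3229, 0.1435]
tcp_rot: [0.171, -0.018, 0.985, -0.005]
force: [0.7, 0.0, -1.8]
gripper_width: 0.0415
```

```bash
python3 look.py; python3 rel.py .510 -.325 .048
```

```text
[ 0.5079 -0.3222  0.144 ] [ 0.171 -0.018  0.985 -0.005] 0.04202026734882436
0.03 green [([504.0, 415.0], [61.0, 42.0], 1.1)]
0.03 blue [([504.0, -251.0], [39.0, 56.0], 179.7)]
0.06 green [([503.0, 404.0], [60.0, 41.0], 1.1)]
0.06 blue [([504.0, -244.0], [38.0, 55.0], 179.7)]
pos [ 0.5079 -0.3222  0.144 ] xang -177.7 ztool [ 0.338 -0.005 -0.941] w 0.042 F [-0.9 -0.5  0.2]
shift cm [ 3.05 -0.12  9.11]
```

>>> {"method": "apply_moves", "body": {"increments": [[3.5,1,-0.1,2.6,0],[3.5,1,0,3,0],[3.5,0.7,0,2,0],[3.5,0.3,0,1,0],[3.5,0,0,0.3,0]]}}

```text
clock: 34.15
eef_pos: [0.5132, -0.3181, 0.0541]
tcp_rot: [0.175, -0.022, 0.984, -0.006]
force: [-0.4, 0.2, -0.6]
gripper_width: 0.0418
```

```bash
python3 -c "
from h import *
snap('scene')"; python3 rel.py .510 -.325 .044
```

```text
pos [ 0.5134 -0.318   0.0543] xang -177.3 ztool [ 0.344 -0.004 -0.939] w 0.0417 F [ 0.6  1.  -1.6]
shift cm [ 0.7  -0.67  0.85]
```

>>> {"method": "apply_moves", "body": {"increments": [[3.5,0.4,-0.6,0.5,0],[3.5,0.2,-0.2,0.5,0],[3.5,0.1,0,0.3,0],[4.6,0,0,0,0],[5.2,0,0,0,0],[5.2,0,0,0,0]]}}

```text
clock: 34.7
eef_pos: [0.5164, -0.3235, 0.0467]
tcp_rot: [0.178, -0.025, 0.984, -0.007]
force: [1.0, 0.9, 0.5]
gripper_width: 0.0522
```

>>> {"method": "apply_moves", "body": {"increments": [[5.2,0,0,-1.5,0],[5.2,0.8,0,-4,0],[5.2,1,0,-4,0],[5.2,0.2,2,-3,0],[6,-0.4,4,0,0],[6,-0.4,4,0,0],[6,-0.4,4,0,0],[6,-0.4,4,0,0]]}}

```text
clock: 35.37
eef_pos: [0.4605, -0.1456, 0.1673]
tcp_rot: [0.183, -0.02, 0.983, -0.012]
force: [-0.3, 0.5, 0.5]
gripper_width: 0.06
```

```bash
python3 rel.py .503 .404 .16; python3 look.py
python3 - <<'E'
from h import *
im=np.load('/tmp/top.npz')['im']; print(boxes(im,.052).get('pink'),boxes(im,.052).get('blue'))
E
```

```text
pos [ 0.4605 -0.1456  0.1673] xang -177.3 ztool [ 0.359 -0.016 -0.933] w 0.06 F [-0.3  0.5  0.5]
shift cm [-6.08 54.77  1.32]
[ 0.4595 -0.139   0.1665] [ 0.181 -0.02   0.983 -0.01 ] 0.06038407863141475
0.03 green [([504.0, 415.0], [61.0, 43.0], 1.1)]
0.03 pink [([510.0, -329.0], [57.0, 41.0], 2.8)]
0.03 blue [([504.0, -252.0], [41.0, 56.0], 179.9)]
0.06 green [([503.0, 404.0], [60.0, 41.0], 1.1)]
0.06 pink [([509.0, -320.0], [55.0, 40.0], 2.8)]
0.06 blue [([504.0, -245.0], [40.0, 55.0], 179.9)]
[(array([ 510., -323.]), array([55., 40.]), 2.8, array([402., 235.]), np.int32(337))] [(array([786., -44.]), array([80., 78.]), 0.1, array([290., 126.]), np.int32(807)), (array([ 504., -247.]), array([41., 55.]), 179.9, array([372., 237.]), np.int32(356))]
```

>>> {"method": "apply_moves", "body": {"increments": [[6.5,-0.5,4.1,0.1,1.5],[6.5,-0.5,4.1,0.1,0],[6.5,-0.5,4.1,0.1,0],[6.5,-0.5,4.1,0.1,0],[6.5,-0.5,4.1,0.1,0],[6.5,-0.5,4.1,0.1,0],[6.5,-0.5,4.1,0.1,0],[6.5,-0.5,4.1,0.1,0]]}}

```text
clock: 36.08
eef_pos: [0.4938, 0.1784, 0.1735]
tcp_rot: [0.189, -0.005, 0.982, -0.009]
force: [-0.1, -0.2, 0.8]
gripper_width: 0.0653
```

```bash
python3 rel.py .503 .404 .13
```

```text
pos [0.4938 0.1784 0.1735] xang -179.1 ztool [ 0.371 -0.015 -0.928] w 0.0653 F [-0.1 -0.2  0.8]
shift cm [ 0.44 22.63  4.04]
```

>>> {"method": "apply_moves", "body": {"increments": [[6.5,0,4.1,0.5,0],[6.5,0,4.1,0.5,0],[6.5,0,4.1,0.8,0],[6.5,0,4.1,0.8,0],[6.5,0.2,3.5,0.8,0],[6.5,0.4,1,0.5,0],[6.5,0,0,0,0]]}}

```text
clock: 36.67
eef_pos: [0.5005, 0.3994, 0.1362]
tcp_rot: [0.195, -0.008, 0.981, -0.004]
force: [-0.8, -0.1, 0.2]
gripper_width: 0.065
```

```bash
python3 look.py; python3 rel.py .503 .404 .052
```

```text
[0.5008 0.3986 0.1368] [ 0.195 -0.008  0.981 -0.004] 0.06495303076859472
0.03 pink [([510.0, -329.0], [57.0, 41.0], 2.8)]
0.03 blue [([505.0, -252.0], [57.0, 40.0], 3.6)]
0.06 pink [([509.0, -320.0], [55.0, 40.0], 2.8)]
0.06 blue [([504.0, -245.0], [56.0, 39.0], 3.6)]
pos [0.5008 0.3986 0.1368] xang -178.9 ztool [ 0.383 -0.005 -0.924] w 0.065 F [-0.3  0.6  0.7]
shift cm [3.03 0.63 7.91]
```

>>> {"method": "apply_moves", "body": {"increments": [[6.5,1,0.4,2.2,0],[6.5,1,0.2,2.6,0],[6.5,0.8,0,2,0],[6.5,0.3,0,0.8,0],[6.5,0,0,0.2,0]]}}

```text
clock: 37.13
eef_pos: [0.5041, 0.4002, 0.0556]
tcp_rot: [0.197, -0.007, 0.98, -0.003]
force: [0.8, -0.2, -0.6]
gripper_width: 0.065
```

```bash
python3 -c "
from h import *
snap('scene')"; python3 rel.py .503 .404 .052
```

```text
pos [0.5043 0.4002 0.0559] xang -179.1 ztool [ 0.387 -0.003 -0.922] w 0.0645 F [ 0.1 -0.2 -0.1]
shift cm [0.26 0.39 0.31]
```

>>> {"method": "apply_moves", "body": {"increments": [[6.5,0.3,0.4,0.3,0],[6.5,0.1,0.1,0.2,0],[3.5,0,0,0,0],[3.5,0,0,0,0],[3.5,0,0,0,0],[3.5,0,0,0,0],[3.5,0,0,0,0]]}}

```text
clock: 37.77
eef_pos: [0.5051, 0.406, 0.0555]
tcp_rot: [0.2, -0.005, 0.98, -0.001]
force: [-0.5, 0.4, -1.4]
gripper_width: 0.0416
```

>>> {"method": "apply_moves", "body": {"increments": [[3.5,0.2,0,-1,0],[3.5,1.2,0,-3.8,0],[3.5,1.5,0,-3.8,0],[3.5,0.4,-3,-2,0],[3.5,-0.2,-4.1,0,0],[3.5,-0.2,-4.1,0,0],[3.5,-0.2,-4.1,0,0],[3.5,-0.2,-4.1,0,0]]}}

```text
clock: 38.43
eef_pos: [0.4375, 0.2148, 0.1505]
tcp_rot: [0.202, -0.01, 0.979, 0.003]
force: [1.3, -0.3, -1.3]
gripper_width: 0.0417
```

```bash
python3 rel.py .539 -.400 .17
```

```text
pos [0.4375 0.2148 0.1505] xang -178.9 ztool [ 0.395  0.011 -0.919] w 0.0417 F [ 1.3 -0.3 -1.3]
shift cm [ -9.   -61.67   1.56]
```

>>> {"method": "apply_moves", "body": {"increments": [[3.5,-0.6,-4.1,0,-0.5],[3.5,-0.6,-4.1,0,0],[3.5,-0.6,-4.1,0,0],[3.5,-0.6,-4.1,0,0],[3.5,-0.6,-4.1,0,0],[3.5,-0.6,-4.1,0,0],[3.5,-0.6,-4.1,0,0],[3.5,-0.6,-4.1,0,0]]}}

```text
clock: 39.1
eef_pos: [0.4797, -0.0753, 0.1711]
tcp_rot: [0.203, -0.017, 0.979, 0.003]
force: [0.4, 0.8, -2.1]
gripper_width: 0.0419
```

```bash
python3 rel.py .539 -.400 .15
```

```text
pos [ 0.4797 -0.0753  0.1711] xang -178.0 ztool [ 0.397  0.014 -0.918] w 0.0419 F [ 0.4  0.8 -2.1]
shift cm [ -3.55 -32.66   3.85]
```

>>> {"method": "apply_moves", "body": {"increments": [[3.5,-0.5,-4.1,0.4,0],[3.5,-0.5,-4.1,0.4,0],[3.5,-0.5,-4.1,0.4,0],[3.5,-0.5,-4.1,0.4,0],[3.5,-0.5,-4.1,0.4,0],[3.5,-0.5,-4.1,0.4,0],[3.5,-0.2,-4.1,0.4,0],[3.5,0,-2.5,0.4,0]]}}

```text
clock: 39.77
eef_pos: [0.532, -0.3922, 0.1618]
tcp_rot: [0.209, -0.019, 0.978, 0.003]
force: [-0.2, -0.1, -1.5]
gripper_width: 0.0417
```

```bash
python3 look.py; python3 rel.py .539 -.400 .06
```

```text
[ 0.5326 -0.3957  0.1615] [ 0.21  -0.019  0.978  0.002] 0.04185325948272239
0.03 green [([549.0, -445.0], [39.0, 51.0], 90.0)]
0.03 pink [([497.0, -293.0], [42.0, 56.0], 179.8)]
0.03 blue [([504.0, -249.0], [41.0, 56.0], 179.9)]
0.06 green [([547.0, -433.0], [38.0, 50.0], 90.0)]
0.06 pink [([497.0, -285.0], [41.0, 55.0], 179.8)]
0.06 blue [([504.0, -243.0], [40.0, 55.0], 179.9)]
pos [ 0.5326 -0.3957  0.1615] xang -177.7 ztool [ 0.41   0.012 -0.912] w 0.0419 F [ 0.7 -5.6 -1. ]
shift cm [ 3.59 -0.41  9.52]
```

>>> {"method": "apply_moves", "body": {"increments": [[3.5,1,-0.2,2.5,0],[3.5,1.2,-0.1,2.8,0],[3.5,0.9,0,2.2,0],[3.5,0.5,0,1.4,0],[3.5,0.2,0,0.5,0]]}}

```text
clock: 40.23
eef_pos: [0.5385, -0.4026, 0.0616]
tcp_rot: [0.213, -0.018, 0.977, -0.001]
force: [-0.2, 0.6, -2.0]
gripper_width: 0.0416
```

```bash
python3 - <<'E'
from h import *
b,_=snap('scene')
cv2.imwrite('pics/c11.png',cv2.resize(b[60:260,60:310],(700,560),interpolation=3)[:,:,::-1])
E
python3 rel.py .538 -.400 .047
```

```text
pos [ 0.5382 -0.4022  0.0613] xang -177.7 ztool [ 0.415  0.007 -0.91 ] w 0.0415 F [-0.7 -0.  -1.1]
shift cm [0.61 0.24 1.29]
```

View pics/c11.png

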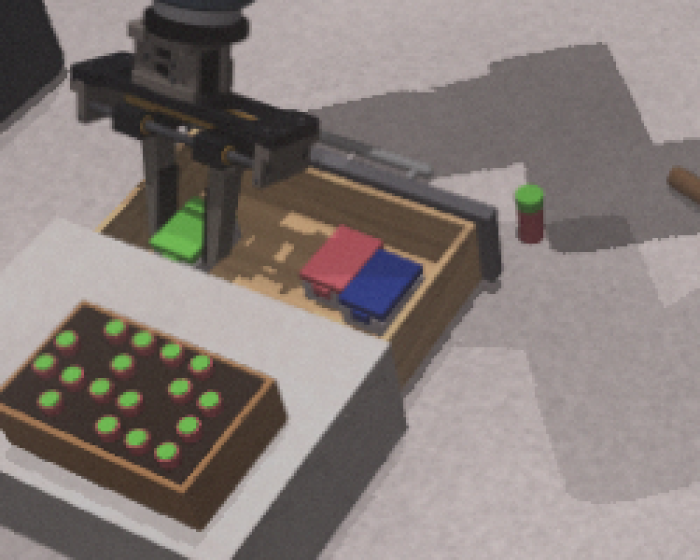

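Picture 13: pink (343,260) was knocked up against blue (382,285), and both still lie flat. Green is between the fingers at the left (180,235). Lowering and releasing.

>>> {"method": "apply_moves", "body": {"increments": [[3.5,0.4,0.2,0.8,0],[3.5,0.2,0,0.6,0],[3.5,0.1,0,0.3,0],[3.5,0,0,0.2,0]]}}

```text
clock: 40.62
eef_pos: [0.5437, -0.3999, 0.0467]
tcp_rot: [0.216, -0.02, 0.976, -0.001]
force: [-1.1, 2.7, 6.4]
gripper_width: 0.0419
```

>>> {"method": "apply_moves", "body": {"increments": [[4.8,0,0,-0.1,0],[5.2,0,0,0,0],[5.2,0,0,0,0],[5.2,-0.8,0,-1.8,0],[5.2,-1.5,0,-3.6,0],[5.2,-1.5,0,-3.6,0],[5.2,-1.5,0,-3.6,0],[3,2,1,-2,0]]}}

```text
clock: 41.28
eef_pos: [0.513, -0.3903, 0.1996]
tcp_rot: [0.216, -0.02, 0.976, -0.002]
force: [0.2, -0.7, 0.5]
gripper_width: 0.0472
```

>>> {"method": "apply_moves", "body": {"increments": [[2,3.6,1,-1.6,0],[1,3.6,1,-1.6,0],[0,3.6,1,-1.6,0],[0,3.6,1,-1.6,0],[0,3.6,1,-1.6,0],[0,1,1,-0.4,0],[0,0,0,0,0]]}}

```text
clock: 41.87
eef_pos: [0.3077, -0.3298, 0.2107]
tcp_rot: [0.206, -0.009, 0.979, -0.009]
force: [-0.1, 0.2, 0.7]
gripper_width: 0.0011
```

```bash
python3 - <<'E'
from h import *
im,d=snap('top')
for z in(.052,): print({k:[(t[0],t[1],t[2]) for t in v] for k,v in boxes(im,z).items()})
b,_=snap('scene')
cv2.imwrite('pics/c12.png',np.hstack([cv2.resize(b[60:260,60:310],(400,320),interpolation=3),cv2.resize(im[130:330,310:560],(400,320),interpolation=3)])[:,:,::-1])
E
python3 rel.py .345 -.330 .10;python3 rel.py .345 -.330 .06
```

```text
{'green': [(array([ 542., -400.]), array([42., 61.]), 178.9)], 'pink': [(array([ 502., -286.]), array([38., 55.]), 179.4)], 'blue': [(array([786., -44.]), array([80., 79.]), 0.3), (array([ 509., -244.]), array([40., 55.]), 179.9)]}
pos [ 0.3098 -0.332   0.2112] xang -178.5 ztool [ 0.404 -0.016 -0.915] w 0.0003 F [-0.4  0.2  0.3]
shift cm [ 1.26  0.41 11.59]
pos [ 0.3098 -0.332   0.2112] xang -178.5 ztool [ 0.404 -0.016 -0.915] w 0.0003 F [-0.4  0.2  0.3]
shift cm [ 2.87  0.51 15.25]
```

View pics/c12.png

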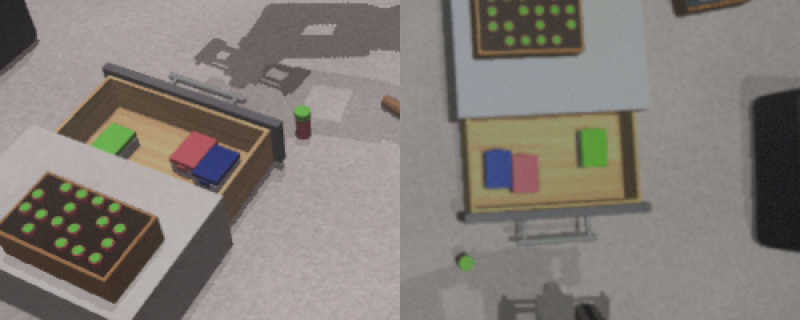

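Picture 14: all three boxes lie flat in the drawer (right half: blue (498,168), pink (525,172), green (593,147)). Moving the closed fingers in front of the handle to push it shut.

>>> {"method": "apply_moves", "body": {"increments": [[0,0.5,0.2,2.5,0],[0,0.5,0.2,2.7,0],[0,0.5,0,2.7,0],[0,0.6,0,2.7,0],[0,0.6,0,2.5,0],[0,0.3,0,1.5,0],[0,0,0,0.5,0]]}}

```text
clock: 42.55
eef_pos: [0.3727, -0.3327, 0.0808]
tcp_rot: [0.178, 0.001, 0.984, -0.021]
force: [0.0, 0.5, 0.5]
gripper_width: 0.0005
```

```bash
python3 -c "
from h import *
snap('scene')"; python3 rel.py .375 -.330 .058; python3 rel.py .53 -.325 .058
```

```text
pos [ 0.3728 -0.3328  0.0808] xang -179.7 ztool [ 0.351 -0.042 -0.936] w 0.0004 F [-0.1  0.5 -0.4]
shift cm [0.59 0.37 2.2 ]
pos [ 0.3728 -0.3328  0.0808] xang -179.7 ztool [ 0.351 -0.042 -0.936] w 0.0004 F [-0.1  0.5 -0.4]
shift cm [-13.93   1.03   7.61]
```

>>> {"method": "apply_moves", "body": {"increments": [[0,1.8,0.2,0.3,0],[0,0.6,0.1,0.7,0],[0,0,0,0.7,0],[0,0,0,0.2,0]]}}

```text
clock: 42.93
eef_pos: [0.3639, -0.3299, 0.0632]
tcp_rot: [0.167, 0.005, 0.986, -0.023]
force: [0.2, -0.4, -0.8]
gripper_width: 0.0001
```

```bash
python3 -c "
from h import *
snap('scene')"; python3 rel.py .53 -.325 .058
```

```text
pos [ 0.3639 -0.3299  0.0632] xang 179.9 ztool [ 0.329 -0.047 -0.943] w 0.0003 F [ 0.  -0.5  0.7]
shift cm [-15.51   0.79   5.93]
```

>>> {"method": "apply_moves", "body": {"increments": [[0,-0.8,0.1,0.4,0],[0,-1.2,0.1,0.5,0],[0,-1.5,0.1,0.55,0],[0,-1.6,0.1,0.6,0],[0,-1.6,0.1,0.6,0],[0,-1.6,0,0.6,0],[0,-1.6,0,0.6,0],[0,-1.6,0,0.6,0]]}}

```text
clock: 43.65
eef_pos: [0.4912, -0.3259, 0.0602]
tcp_rot: [0.167, 0.007, 0.986, -0.022]
force: [-2.1, -0.0, 0.1]
gripper_width: 0.0004
```

```bash
python3 rel.py .53 -.325 .058
```

```text
pos [ 0.4912 -0.3259  0.0602] xang 179.6 ztool [ 0.328 -0.047 -0.943] w 0.0004 F [-2.1 -0.   0.1]
shift cm [-3.59  0.18  1.48]
```

>>> {"method": "apply_moves", "body": {"increments": [[0,-1.2,0,0.4,0],[0,-1,0,0.35,0],[0,-0.8,0,0.3,0],[0,-0.5,0,0.2,0]]}}

```text
clock: 43.98
eef_pos: [0.5263, -0.323, 0.0578]
tcp_rot: [0.161, 0.005, 0.987, -0.019]
force: [-56.0, -12.2, 21.3]
gripper_width: 0.0005
```

>>> {"method": "apply_moves", "body": {"increments": [[0,0.5,0,-0.2,0],[0,2,0,-0.7,0],[0,3,0,-1,0],[0,3,0,-1,0],[0,1,0,-3,0],[0,0,0,-3,0],[0,0,0,-2,0],[0,0,0,0,0]]}}

```text
clock: 44.65
eef_pos: [0.3971, -0.3177, 0.1326]
tcp_rot: [0.16, 0.005, 0.987, -0.019]
force: [1.0, -0.5, -0.3]
gripper_width: 0.0002
```

Run:
```python
from h import *
im,d=snap('top'); b,_=snap('scene'); s=state(); print(s['eef_pos'],s['force'])
for y in(-.28,-.30,-.34,-.36): print(y,prof(d,y,.52,.6,.067,.003))
cv2.imwrite('pics/c13.png',np.hstack([cv2.resize(b[60:300,60:310],(384,370),interpolation=3),cv2.resize(im[80:330,80:480],(410,256),interpolation=3).copy() if 0 else cv2.resize(im[100:330,80:480],(416,370))])[:,:,::-1])
```

```text
[ 0.39752596 -0.31713525  0.13033141] [ 0.30995822 -0.45486951 -0.03183404]
-0.28 521:2 524:3 528:-1 531:5 534:2 535:65 538:74 541:68 544:67 550:-1 553:-3 556:5 560:-0 563:0 566:1 569:5 572:-1 575:2 575:50 576:87 578:91 581:91 584:90 587:91 591:83 592:102 595:99
-0.3 521:1 525:2 528:2 531:2 534:-0 535:72 538:66 541:69 544:71 550:3 553:-1 556:-2 560:-0 563:2 566:1 569:-3 572:2 575:3 577:30 577:73 578:91 581:92 584:89 587:88 590:89 592:102 595:103
-0.34 521:4 524:4 528:4 531:6 534:2 537:-1 538:66 541:71 544:67 547:68 553:2 556:4 560:1 563:2 566:5 569:1 572:-1 575:4 578:4 579:42 578:88 581:92 584:91 587:87 590:89 592:102 595:102
-0.36 521:2 525:1 528:0 531:6 534:3 537:0 538:66 541:68 544:70 547:69 553:-3 556:1 559:4 563:0 566:1 569:1 572:4 575:1 578:8 580:22 578:92 581:89 584:89 587:89 590:90 592:104 595:102
```

View pics/c13.png

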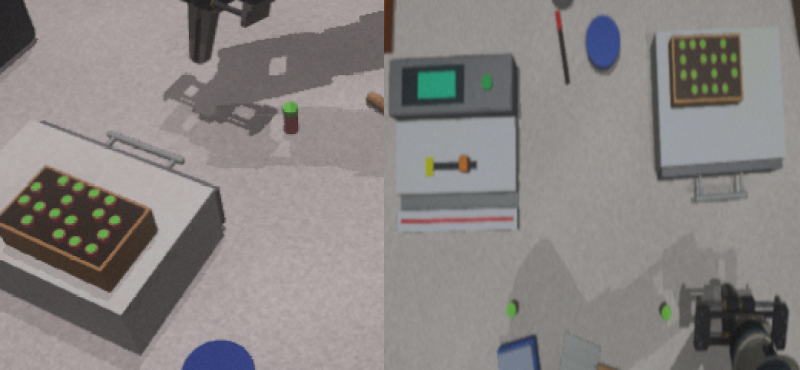

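Picture 15: the drawer looks shut, the knob is home, the ledge is empty, the bystanders stand in place and the arm is clear. Handing in.

```bash
python3 -c "
from plant import close_job
print(close_job())"
```

```text
the job is handed in; nothing more can be done
None
```

I put all three boxes flat on the ledge, slid the knob to its stop and let it snap home by itself. I then pulled the drawer to its stop (67 N reading), laid the boxes in it and pushed it shut. The job is handed in at about 45 s on the robot's clock; it reports no verdict.

**Last checks that passed:**
- All three boxes lay flat in the drawer just before it was closed.
- In the last pictures the knob is home, the ledge is empty, the bystanders are in place and the arm is clear.

**Less certain:**
- **Drawer shut:** I judged this from the 56 N push against the stop and the handle position. The handle is back within about 2 mm of where it started, but I never measured whether the drawer was slightly ajar then. I also could not see the boxes once it was closed.
- **Pink box:** it was knocked about 35 mm inside the drawer while I carried green, and ended against blue. It stayed flat, so I left it.
- **Drawer moved:** laying green pushed the drawer in by about 5 mm, after it had already reached its stop.
- **Tool tilt:** the tool's pitch crept to about 0.43 rad during the run. The moves cannot correct it, so I allowed for it in the remaining moves.

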